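# Air the scouring blocks on the rocking drip tray

## Robot

A 6-joint arm with a two-finger parallel gripper is mounted at the origin on the work surface. World frame = base frame: x ahead of the robot, y to its left, z up, the work surface at z = 0. Lengths are in m, angles in rad, forces in N, time in s.
With the tool pointing down it reaches from about 0.375 to 0.975 m from the base axis. Payload 3.8 kg.
Tool frame: the origin (TCP) lies at the very end of the fingers, on their centre line; the grasp point (between the pads) lies 19 mm behind it; z points along the fingers, y is the line along which they close (so a half turn about z gives the same grasp; the last joint's range is limited). The gripper opens to 85 mm and grips with 20 to 120 N. Pads are 22 mm wide; open, the fingers measure 114 mm over their backs; the gripper's body (76 mm by 85 mm) begins 54 mm behind the grasp point. The pads swing forward as they close: fully open they stand 13 mm farther back than shut.
Start: joints at [-1.157, 0.264, 1.604, -0, 1.274, -0.037], TCP at [0.294, -0.608, 0.231] pointing down, gripper open.
Joint ranges: [-2.63, 2.63], [-0.94, 2.18], [0.31, 2.57], [-1.31, 4.45], [0, 2.66], [-2.55, 2.55]. Speed limits (rad/s): [2.57, 2.57, 3.14, 3.14, 3.14, 3.14].

## Interface

Orientations are given as a rotation vector (axis times angle).
In Python, from workcell import read_state, read_camera, calibration, finish_job gives the robot as it stands.
- The arm moves only by the tool step_arm, never from a script. Its argument "commands" is a list of rows, each an object of numbers: "fingers": the gripper's target within -1 to 1 (shut at 1, half-way at 0, fully open at -1); "dx", "dy", "dz": the shift along the tool's x, y, z in m; "roll": the turn about the tool's z in degrees. In form: [{"fingers": .., "dx": .., "dy": .., "dz": .., "roll": ..}, ...]. A call has 1 to 8 rows; each row is the pose to reach, as a shift and turn from the pose commanded when the call began, along the tool's axes at that moment; what a row does not reach only later rows make up. A row lasts 1/8 s, in which the tool goes at most 62.5 mm and 10.7 degrees, less where a joint would pass 70% of its speed; a pose out of reach is approached as far as the arm can. A call with a gripper value outside its range is refused whole. The fingers move at their own pace and stop on an object; "squeeze" is the grip in N (left out, the last holds). Time passes only in rows, so rows that repeat a pose let the fingers close. It gives the time, the measured TCP pose, the force, the opening and the grip force at its end, in the units of the state.
- read_state(): the state, without advancing time (a new reading comes with each control period).
- read_camera(name): name is "side" or "top"; returns (picture, depth): 480x640x3 uint8, blue, green, red; 480x640 float32, m along the optical axis (not along the pixel's ray), 0 where there is no reading.
- calibration(name): a dict with "intrinsics" (3x3 intrinsics, pixels), "world_to_cam" (4x4, takes a point from world to camera coordinates). Camera axes: x right, y up, looking along -z (the intrinsics and any distortion apply to the point x, -y, -z); pixel columns grow to the right and rows downward; lengths in m; the calibration is good to about 2 mm. A picture is of the moment at which its call begins. calibration takes no time and is no camera call.
- finish_job(): hands the job in; it is judged then, once.
The state is a dict: "time": time; "q": joint angles; "joint_vel": joint speeds; "joint_torque": joint torques, N m; "tool_pos": TCP position; "tcp_rot": TCP orientation; "wrist_force": force on the tool from outside, world axes, zero at the start; "torque": the same for the moment, N m; "width": opening from 0.0 (shut) to 1.0 (fully open); "grip_force": force on a finger pad.
Only numpy, scipy, OpenCV 4.12 (cv2) and the standard library are available. Lean on these libraries where they do the work, as an engineer would, in place of code of your own. Each camera call takes 0.05 s, during which the arm holds its last target. There are 200 camera calls.

## Task

Lift the blue lid of the white box right back until it rests on its stop, then put every scouring block from the box on the rocking drip tray, slab down and flat on its floor, shared between the two wings so that the tray comes to rest level (an odd block can sit in the middle over the pivot). When the box is empty and all blocks are on the tray, shut the lid again. Leave the other things where they are.

Things in the scene. Friction and masses are not known exactly. Their poses are not given: they have to be found in the camera images.
- box: White open plastic box with a blue hinged lid, fixed. Outside 176 x 260 x 62 mm, walls and floor 5 mm thick (inside 166 x 250 mm). Origin: centre of the underside; x points to the hinge side (away from the robot), y along the hinge, z up. The scouring blocks stand in it.
- lid (a joint): Angle of the box lid, rad: 0 closed, grows as it lifts, 1.85 resting back on its stop. Plain hinge: let go below about 1.5 rad it falls shut, past 1.6 rad it falls back on the stop and stays; damped, so it may be let fall shut. Lid about 0.25 kg, 192 mm deep, 264 mm wide, 6 mm thick.
- lid_handle (a point): Centre of the lid's handle: a round steel bar, 10 mm thick, 100 mm long, parallel to the hinge, 44 mm clear ahead of the lid's front edge on two arms at the bar's ends, open gap between. 234 mm from the hinge. It turns about the hinge with the lid; as a round bar it can turn between finger pads that pinch it. Axes turn with the lid (y along the bar).
- lid_hinge (a point): Point on the hinge axis, middle of the box's far side, 62.5 mm above the surface. y runs along the axis; the handle rises as the lid angle grows.
- stand: Fixed dark steel stand of the rocking tray: 215 x 100 mm base, and two uprights of 10 x 30 mm, 92 mm tall, standing just outside the middle of the tray's two long sides (98 mm either way along x). Origin: centre of the underside; the tray's pivot axis lies along x, 80 mm up.
- tray (a joint): Tilt of the rocking tray about its pivot, rad: 0 level, positive = the wing on the +y side of the tray is up, stops at +-0.14. A spring in the pivot brings the empty tray back to level, about 0.87 N m per rad; one block too many on a wing takes it to the stop or close.
- tray_mid (a point): Centre of the rocking tray's floor (top face), 18 mm below the pivot axis. x along the pivot axis (tray's short way), y along the tray from wing to wing, z up from the floor; the axes tilt with the tray. Steel tray, inside 154 x 370 mm, rim 12 mm high; a pale teal mat on each wing, y from 46 to 184 mm either side, and bare steel in the middle strip.
- block1: Scouring block (4 to 6 of them are there; all alike, about 0.15 kg): grey stone slab 64 x 64 x 22 mm with a teal plastic ridge on top to hold it by, 14 mm thick (y) x 46 mm long (x) x 28 mm high, 50 mm tall in all. Origin: centre of the underside; x along the ridge, z up.
- block2: Scouring block (4 to 6 of them are there; all alike, about 0.15 kg): grey stone slab 64 x 64 x 22 mm with a teal plastic ridge on top to hold it by, 14 mm thick (y) x 46 mm long (x) x 28 mm high, 50 mm tall in all. Origin: centre of the underside; x along the ridge, z up.
- block3: Scouring block (4 to 6 of them are there; all alike, about 0.15 kg): grey stone slab 64 x 64 x 22 mm with a teal plastic ridge on top to hold it by, 14 mm thick (y) x 46 mm long (x) x 28 mm high, 50 mm tall in all. Origin: centre of the underside; x along the ridge, z up.
- block4: Scouring block (4 to 6 of them are there; all alike, about 0.15 kg): grey stone slab 64 x 64 x 22 mm with a teal plastic ridge on top to hold it by, 14 mm thick (y) x 46 mm long (x) x 28 mm high, 50 mm tall in all. Origin: centre of the underside; x along the ridge, z up.
- block5: Scouring block (4 to 6 of them are there; all alike, about 0.15 kg): grey stone slab 64 x 64 x 22 mm with a teal plastic ridge on top to hold it by, 14 mm thick (y) x 46 mm long (x) x 28 mm high, 50 mm tall in all. Origin: centre of the underside; x along the ridge, z up.
- block6: Scouring block (4 to 6 of them are there; all alike, about 0.15 kg): grey stone slab 64 x 64 x 22 mm with a teal plastic ridge on top to hold it by, 14 mm thick (y) x 46 mm long (x) x 28 mm high, 50 mm tall in all. Origin: centre of the underside; x along the ridge, z up.
- teal_bottle: Closed teal bottle, 72 mm wide, 220 mm tall, standing. Leave alone. Origin: its underside.
- scrub_brush: Green plastic scrub brush, 220 mm long, lying bristles down. Leave alone.
- pump: Stainless pump dispenser, 68 mm wide, 184 mm tall, standing. Leave alone. Origin: its underside.
- cup: White ceramic cup, 76 mm wide, 85 mm tall. Leave alone. Origin: its underside.
- plunger: Rubber-tipped plunger standing on its cup, 110 mm wide, 268 mm tall. Leave alone. Origin: its underside.
- paper_roll: Toilet paper roll standing on end, 104 mm wide, 100 mm tall. Leave alone. Origin: its underside.

How it is judged:
On the way, in this order (a step that is already met when the one before it is completed fails the run):
1. the lid has been lifted back until it rests on its stop (value of joint lid above 1.78 rad), for 0.3 s.
2. every block lies on the tray floor, the lid still standing open (x of block1 in the frame of tray_mid between -0.06 and 0.06 m and y of block1 in the frame of tray_mid between -0.17 and 0.17 m and z of block1 in the frame of tray_mid between -0.008 and 0.008 m and x of block2 in the frame of tray_mid between -0.06 and 0.06 m and y of block2 in the frame of tray_mid between -0.17 and 0.17 m and z of block2 in the frame of tray_mid between -0.008 and 0.008 m and x of block3 in the frame of tray_mid between -0.06 and 0.06 m and y of block3 in the frame of tray_mid between -0.17 and 0.17 m and z of block3 in the frame of tray_mid between -0.008 and 0.008 m and x of block4 in the frame of tray_mid between -0.06 and 0.06 m and y of block4 in the frame of tray_mid between -0.17 and 0.17 m and z of block4 in the frame of tray_mid between -0.008 and 0.008 m and x of block5 in the frame of tray_mid between -0.06 and 0.06 m and y of block5 in the frame of tray_mid between -0.17 and 0.17 m and z of block5 in the frame of tray_mid between -0.008 and 0.008 m and x of block6 in the frame of tray_mid between -0.06 and 0.06 m and y of block6 in the frame of tray_mid between -0.17 and 0.17 m and z of block6 in the frame of tray_mid between -0.008 and 0.008 m and value of joint lid above 1.6 rad), for 0.2 s.
At the end, for the whole second after the job is handed in: Every block lies flat on the tray floor, slab down, not stacked, centre inside 60 mm across and 170 mm along from the middle; at least one centre over 40 mm out on each wing; tray at rest within 0.05 rad of level; lid shut (under 0.05 rad); all released and at rest (x of block1 in the frame of tray_mid between -0.06 and 0.06 m and y of block1 in the frame of tray_mid between -0.17 and 0.17 m and z of block1 in the frame of tray_mid between -0.008 and 0.008 m and angle between the z axis of each of block1, block2, block3, block4, block5, block6 and the z axis of tray_mid, either way round below 0.12 rad and angle between each of block1, block2, block3, block4, block5, block6's own z axis and vertical below 0.5 rad and linear speed of each of block1, block2, block3, block4, block5, block6 below 0.02 m/s and x of block2 in the frame of tray_mid between -0.06 and 0.06 m and y of block2 in the frame of tray_mid between -0.17 and 0.17 m and z of block2 in the frame of tray_mid between -0.008 and 0.008 m and x of block3 in the frame of tray_mid between -0.06 and 0.06 m and y of block3 in the frame of tray_mid between -0.17 and 0.17 m and z of block3 in the frame of tray_mid between -0.008 and 0.008 m and x of block4 in the frame of tray_mid between -0.06 and 0.06 m and y of block4 in the frame of tray_mid between -0.17 and 0.17 m and z of block4 in the frame of tray_mid between -0.008 and 0.008 m and x of block5 in the frame of tray_mid between -0.06 and 0.06 m and y of block5 in the frame of tray_mid between -0.17 and 0.17 m and z of block5 in the frame of tray_mid between -0.008 and 0.008 m and x of block6 in the frame of tray_mid between -0.06 and 0.06 m and y of block6 in the frame of tray_mid between -0.17 and 0.17 m and z of block6 in the frame of tray_mid between -0.008 and 0.008 m and y of any of block1, block2, block3, block4, block5, block6 in the frame of tray_mid above 0.04 m and y of any of block1, block2, block3, block4, block5, block6 in the frame of tray_mid below -0.04 m and value of joint tray between -0.05 and 0.05 rad and velocity of joint tray between -0.05 and 0.05 rad/s and value of joint lid below 0.05 rad); the robot touches nothing.
It fails at once if a bystander (bottle, brush, pump, cup, plunger, paper roll) is moved over 40 mm (distance of any of teal_bottle, scrub_brush, pump, cup, plunger, paper_roll from where it was at the start of the episode above 0.04 m).
Of block1, block2, block3, block4, block5, block6 only 4 to 6 are there at a start; the rules pass over those that are not, and their reading is None.
At some moment in a run one of block1, block2, block3, block4, block5, block6 may be knocked a few centimetres aside while the robot is not near it.
Once in a run the grip may slacken for a moment while it holds something.
It also fails if it takes over 210 s, if anything falls off the work surface, if the arm or the gripper's body presses on something with over 40 N, if the wrist force passes 120 N, or if a joint passes its speed limit or range.

## Working session

There is one attempt and no reset: what is moved stays moved. The work goes in short steps, Python scripts to look and compute and a tool call to move; the robot and the scene stay as the last step left them, time stands still between calls to the robot, and variables do not carry over. Pictures are saved under pics/ and viewed, at most 14 in all, crops included, and the job is handed in when it is done.

Besides the shell and the picture viewer there is one more tool, called after "Request:" as name(argument=value, ...) on one line, values as JSON. step_arm: Moves the arm, as the interface text tells. Its arguments: {"type":"object","properties":{"commands":{"type":"array","items":{"type":"object","properties":{"fingers":{"type":"number"},"dx":{"type":"number"},"dy":{"type":"number"},"dz":{"type":"number"},"roll":{"type":"number"}}}},"squeeze":{"type":"number"}},"required":["commands"]}

```bash
mkdir -p pics; cat > h.py <<'E'
import numpy as np, cv2
from workcell import *
def cloud(name):
    im,d=read_camera(name); c=calibration(name); K=np.array(c["intrinsics"]); T=np.linalg.inv(np.array(c["world_to_cam"]))
    v,u=np.mgrid[:480,:640]; x=(u-K[0,2])/K[0,0]*d; y=(v-K[1,2])/K[1,1]*d
    P=np.stack([x,-y,-d,np.ones_like(d)],-1)@T.T
    P=P[...,:3]; P[d==0]=np.nan
    return im,P
E
python3 - <<'E'
from h import *
for n in("top","side"):
    im,P=cloud(n); cv2.imwrite(f"pics/{n}0.png",im); np.save(n+"0.npy",P); c=calibration(n); print(c, np.isnan(P[...,0]).mean())
print(read_state())
E
```

```text
{'intrinsics': array([[605.27336957,   0.        , 323.56425026],
       [  0.        , 605.27336957, 233.49813922],
       [  0.        ,   0.        ,   1.        ]]), 'world_to_cam': array([[ 0.00482834, -0.99997429,  0.00530172, -0.07653139],
       [ 0.9879069 ,  0.00559158,  0.15494738, -0.55907862],
       [-0.15497304,  0.00448947,  0.9879085 , -1.50304999],
       [ 0.        ,  0.        ,  0.        ,  1.        ]])} 0.004130859375
{'intrinsics': array([[604.21646579,   0.        , 326.46318027],
       [  0.        , 604.21646579, 229.35839015],
       [  0.        ,   0.        ,   1.        ]]), 'world_to_cam': array([[-0.74195732, -0.67010392,  0.02144924,  0.3776828 ],
       [ 0.41790859, -0.43722935,  0.79635602, -0.34092913],
       [-0.52426305,  0.599826  ,  0.6044477 , -1.51440498],
       [ 0.        ,  0.        ,  0.        ,  1.        ]])} 0.007955729166666667
{'time': 0.1, 'q': array([-1.15688233e+00,  2.64707014e-01,  1.60526123e+00,  4.08765421e-05,
        1.27372620e+00, -3.69044866e-02]), 'joint_vel': array([-0.00049302, -0.00178428, -0.00234054, -0.00036092, -0.00155122,
        0.00139917]), 'joint_torque': array([ 2.66418438e-04, -5.16707611e+01, -3.68591201e+01,  3.35521243e-06,
        6.26309033e-03,  1.36447706e-07]), 'tool_pos': array([ 0.29383314, -0.60693415,  0.23005402]), 'tcp_rot': array([-3.06010360e+00, -7.01681054e-01,  5.58010306e-04]), 'wrist_force': array([-0.13192827, -0.3966536 ,  0.09321234]), 'torque': array([-0.0056677 , -0.08163422, -0.01117103]), 'grip_force': 0.0, 'width': 0.9994531574358775}
```

View pics/top0.png

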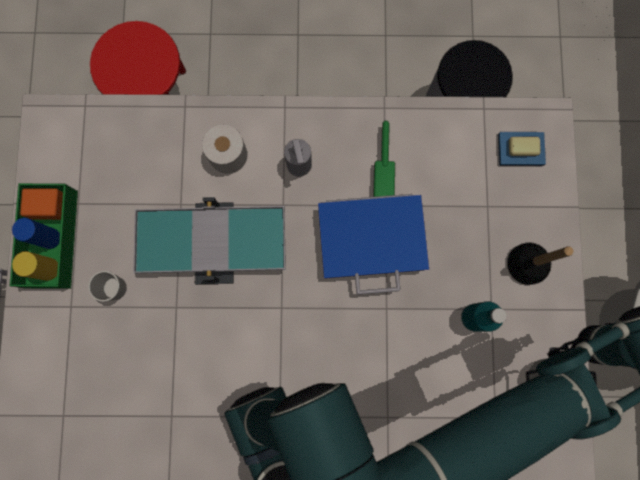

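View pics/side0.png

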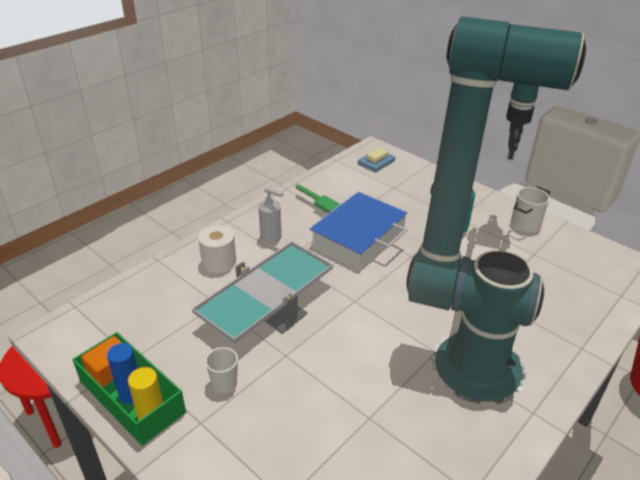

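The top view shows the lid at columns 320-428, rows 196-278, with the handle at about (377,290). The tray spans columns 135-285, rows 208-272, and the bystanders stand clear of both. Next I'll measure.

```bash
cat >> h.py <<'E'
def rect(P,m):
    p=P[m]; p=p[~np.isnan(p[:,0])]; z=np.median(p[:,2]); p=p[abs(p[:,2]-z)<.03]
    r=cv2.minAreaRect((p[:,:2]*1000).astype(np.float32)); return r,z*1000,len(p)
E
python3 - <<'E'
from h import *
P=np.load("top0.npy"); im=cv2.imread("pics/top0.png"); hsv=cv2.cvtColor(im,40)
H,S,V=cv2.split(hsv); v,u=np.mgrid[:480,:640]
lid=(H>100)&(H<125)&(S>120)&(u>310)&(u<440)&(v>185)&(v<290)
print("lid",rect(P,lid))
mat=(H>75)&(H<100)&(S>60)&(u>120)&(u<300)&(v>195)&(v<285)
for a,b in((120,210),(210,300)): print("mat",rect(P,mat&(u>a)&(u<b)))
print("tray",rect(P,(u>125)&(u<295)&(v>200)&(v<280)&(P[...,2]>.05)&(P[...,2]<.085)))
print("bar depth pts",rect(P,(u>340)&(u<410)&(v>281)&(v<300)&(P[...,2]>.035)))
c=calibration("top");K=c["intrinsics"];T=np.linalg.inv(c["world_to_cam"])
def ray(u,v,z):
    d=T[:3,:3]@np.array([(u-K[0,2])/K[0,0],-(v-K[1,2])/K[1,1],-1]); o=T[:3,3]; return o+d*(z-o[2])/d[2]
g=cv2.cvtColor(im,6)
for uu in (365,378,390): print(uu,g[280:300,uu])
for p in((358,291),(398,289),(378,290)): print(p,ray(*p,.0625))
for n,(a,b,c_,d) in dict(bottle=(455,510,295,335),pump=(278,315,135,190),cup=(88,128,268,305),brush=(370,398,118,198)).items():
    q=P[c_:d,a:b].reshape(-1,3); q=q[q[:,2]>.02]; print(n,np.nanmin(q,0),np.nanmax(q,0))
E
```

```text
lid (((550.6289672851562, -197.01422119140625), (190.7139434814453, 262.3235168457031), 4.845335483551025), np.float64(69.24660844030117), 7701)
mat (((537.4554443359375, 328.6442565917969), (152.8561248779297, 140.05860900878906), 1.9923967123031616), np.float64(63.12365722387503), 3256)
mat (((544.1015014648438, 97.74991607666016), (152.32073974609375, 135.64498901367188), 1.5918519496917725), np.float64(63.21181068437909), 3188)
tray (((538.1378173828125, 213.87786865234375), (200.4453582763672, 378.6774597167969), 1.6105443239212036), np.float64(63.41983136717988), 9666)
bar depth pts (((420.2203369140625, -207.29953002929688), (29.68278694152832, 109.81687927246094), 0.9603466987609863), np.float64(70.02086886005455), 231)
365 [131 130 132 132 132 130 130 131 132 123 111 114 110  92  77  74  93 121
 132 132]
378 [131 132 133 132 133 132 132 127 114 108 118 108  90  78  78  93 123 131
 131 133]
390 [121 115  96  91  89  89  85  85 100 116 109  90  81  89 117 130 132 131
 131 134]
(358, 291) [ 0.41221015 -0.15988913  0.0625    ]
(398, 289) [ 0.4176907 -0.2595437  0.0625   ]
(378, 290) [ 0.41494925 -0.20969497  0.0625    ]
bottle [ 0.31520766 -0.49312359  0.02046261] [ 0.38610425 -0.42514238  0.22751423]
pump [ 0.70570566 -0.04039236  0.02015877] [0.78448778 0.02603865 0.19302585]
cup [0.38306775 0.42792746 0.02000112] [0.45679912 0.50337318 0.09422089]
brush [ 0.64874082 -0.2600134   0.02617441] [ 0.86599526 -0.1914784   0.07834513]
```

Request:
step_arm(commands=[{"fingers":0.3,"dz":-0.05},{"fingers":0.3,"dz":-0.1},{"fingers":0.3,"dx":0.278,"dy":-0.308,"dz":-0.1,"roll":-69},{"fingers":0.3,"dx":0.278,"dy":-0.308,"dz":-0.1,"roll":-69},{"fingers":0.3,"dx":0.278,"dy":-0.308,"dz":-0.1,"roll":-69},{"fingers":0.3,"dx":0.278,"dy":-0.308,"dz":-0.1,"roll":-69},{"fingers":0.3,"dx":0.278,"dy":-0.308,"dz":-0.1,"roll":-69},{"fingers":0.3,"dx":0.278,"dy":-0.308,"dz":-0.1,"roll":-69}], squeeze=60)

```text
invalid input
```

```bash
cat >> h.py <<'E'
from scipy.spatial.transform import Rotation as Ro
def to(*pts):
    """pts (x,y,z,yaw_deg of tool y): print shifts from current pose"""
    s=read_state(); R=Ro.from_rotvec(s["tcp_rot"]).as_matrix(); p=np.array(s["tool_pos"]); y0=np.degrees(np.arctan2(R[1,1],R[0,1]))
    print("pos",p.round(4),"yaw",y0.round(2),"tilt",R[2].round(3),"w",round(s["width"],3),"F",s["wrist_force"].round(1),"t",s["time"])
    for q in pts:
        d=R.T@(np.array(q[:3])-p); r=-(q[3]-y0) ; r=(r+180)%360-180
        print(d.round(4),round(r,1))
E
python3 -c "
from h import *
to((.410,-.209,.12,4.85),(.410,-.209,.045,4.85))"
```

```text
pos [ 0.2938 -0.6069  0.2301] yaw -64.17 tilt [ 0.    -0.002 -1.   ] w 0.999 F [-0.1 -0.4  0.1] t 0.1
[ 0.2779 -0.3073  0.1107] -69.0
[ 0.2779 -0.3072  0.1857] -69.0
```

Request:
step_arm(commands=[{"fingers":0.3,"dx":0,"dy":0,"dz":-0.05,"roll":0},{"fingers":0.3,"dx":0,"dy":0,"dz":-0.1,"roll":0},{"fingers":0.3,"dx":0.278,"dy":-0.308,"dz":-0.1,"roll":-69},{"fingers":0.3,"dx":0.278,"dy":-0.308,"dz":-0.1,"roll":-69},{"fingers":0.3,"dx":0.278,"dy":-0.308,"dz":-0.1,"roll":-69},{"fingers":0.3,"dx":0.278,"dy":-0.308,"dz":-0.1,"roll":-69},{"fingers":0.3,"dx":0.278,"dy":-0.308,"dz":-0.1,"roll":-69},{"fingers":0.3,"dx":0.278,"dy":-0.308,"dz":-0.1,"roll":-69}], squeeze=60)

```text
time: 1.1
tool_pos: [0.3989, -0.2454, 0.3309]
tcp_rot: [-2.209, -2.233, -0.0]
wrist_force: [-0.7, 0.0, -0.1]
width: 0.349
grip_force: 0.0
```

```bash
python3 -c "
from h import *
to((.410,-.209,.12,4.85),(.410,-.209,.045,4.85))"
```

```text
pos [ 0.3989 -0.2454  0.3309] yaw 0.61 tilt [ 0. -0. -1.] w 0.349 F [-0.7  0.  -0.1] t 1.1
[0.0363 0.0115 0.2109] -4.2
[0.0362 0.0115 0.2859] -4.2
```

Request:
step_arm(commands=[{"fingers":0.3,"dx":0.036,"dy":0.0115,"dz":0.05,"roll":-4.2},{"fingers":0.3,"dx":0.036,"dy":0.0115,"dz":0.1,"roll":-4.2},{"fingers":0.3,"dx":0.036,"dy":0.0115,"dz":0.16,"roll":-4.2},{"fingers":0.3,"dx":0.036,"dy":0.0115,"dz":0.211,"roll":-4.2},{"fingers":0.3,"dx":0.036,"dy":0.0115,"dz":0.211,"roll":-4.2}])

```text
time: 1.72
tool_pos: [0.4061, -0.2089, 0.1157]
tcp_rot: [-2.125, -2.299, 0.004]
wrist_force: [-1.2, 0.7, 0.1]
width: 0.352
grip_force: 0.0
```

```bash
python3 - <<'E'
from h import *
to((.410,-.209,.045,4.85))
a,_=cloud("top"); b,_=cloud("side")
o=np.hstack([cv2.resize(a[230:330,310:450],(392,280)),cv2.resize(b[160:280,300:440],(327,280))])
cv2.imwrite("pics/h1.png",o)
E
```

```text
pos [ 0.4061 -0.2089  0.1157] yaw 4.5 tilt [ 0.006 -0.009 -1.   ] w 0.352 F [-1.2  0.7  0.1] t 1.725
[-0.0009  0.0045  0.0707] -0.4
```

View pics/h1.png

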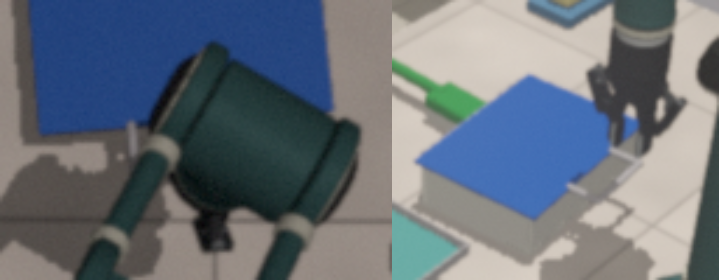

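The right-hand crop shows the fingers straddling the bar at about (625,155), so I'll descend and pinch it.

Request:
step_arm(commands=[{"fingers":0.3,"dx":-0.001,"dy":0.0035,"dz":0.04,"roll":0},{"fingers":0.3,"dx":-0.001,"dy":0.0035,"dz":0.07,"roll":0},{"fingers":0.3,"dx":-0.001,"dy":0.0035,"dz":0.07,"roll":0},{"fingers":0.3,"dx":-0.001,"dy":0.0035,"dz":0.07,"roll":0},{"fingers":1,"dx":-0.001,"dy":0.0035,"dz":0.07,"roll":0},{"fingers":1,"dx":-0.001,"dy":0.0035,"dz":0.07,"roll":0},{"fingers":1,"dx":-0.001,"dy":0.0035,"dz":0.07,"roll":0},{"fingers":1,"dx":-0.001,"dy":0.0035,"dz":0.07,"roll":0}], squeeze=50)

```text
time: 2.82
tool_pos: [0.4159, -0.2133, 0.0526]
tcp_rot: [2.13, 2.304, 0.002]
wrist_force: [-0.2, 0.1, 7.2]
width: 0.095
grip_force: 48.9
```

```bash
python3 - <<'E'
from h import *
s=read_state(); p=s["tool_pos"]
R=.234; e=np.array([np.cos(np.radians(4.85)),np.sin(np.radians(4.85))])
to(*[(p[0]+R*(1-np.cos(t))*e[0],p[1]+R*(1-np.cos(t))*e[1],p[2]+R*np.sin(t),4.85) for t in np.arange(.2,1.85,.1)])
E
```

```text
pos [ 0.4159 -0.2133  0.0526] yaw 4.49 tilt [-0.003  0.004 -1.   ] w 0.095 F [-0.2  0.1  7.2] t 2.825
[-0.0001  0.0048 -0.0465] -0.4
[-0.0001  0.0107 -0.0691] -0.4
[-0.0001  0.0188 -0.0911] -0.4
[-1.000e-04  2.910e-02 -1.121e-01] -0.4
[-1.00e-04  4.14e-02 -1.32e-01] -0.4
[-0.      0.0556 -0.1505] -0.4
[ 0.      0.0716 -0.1676] -0.4
[ 1.00e-04  8.92e-02 -1.83e-01] -0.4
[ 0.0002  0.1083 -0.1965] -0.4
[ 0.0003  0.1287 -0.2081] -0.4
[ 0.0004  0.15   -0.2175] -0.4
[ 0.0005  0.1723 -0.2248] -0.4
[ 0.0006  0.1951 -0.2299] -0.4
[ 0.0008  0.2183 -0.2326] -0.4
[ 0.0009  0.2417 -0.233 ] -0.4
[ 0.0011  0.265  -0.231 ] -0.4
[ 0.0012  0.288  -0.2268] -0.4
```

Request:
step_arm(commands=[{"fingers":1,"dx":0,"dy":0.004,"dz":-0.025,"roll":0},{"fingers":1,"dx":0,"dy":0.01,"dz":-0.051,"roll":0},{"fingers":1,"dx":0,"dy":0.016,"dz":-0.074,"roll":0},{"fingers":1,"dx":0,"dy":0.025,"dz":-0.096,"roll":0},{"fingers":1,"dx":0,"dy":0.035,"dz":-0.117,"roll":0},{"fingers":1,"dx":0,"dy":0.047,"dz":-0.137,"roll":0},{"fingers":1,"dx":0,"dy":0.061,"dz":-0.155,"roll":0},{"fingers":1,"dx":0,"dy":0.077,"dz":-0.172,"roll":0}])

```text
time: 3.82
tool_pos: [0.4888, -0.2068, 0.2233]
tcp_rot: [-2.131, -2.305, 0.006]
wrist_force: [-2.2, -2.1, -0.6]
width: 0.092
grip_force: 49.6
```

```bash
python3 - <<'E'
from h import *
p=np.array([.4159,-.2133,.0526])
R=.234; e=np.array([np.cos(np.radians(4.85)),np.sin(np.radians(4.85))])
to(*[(p[0]+R*(1-np.cos(t))*e[0],p[1]+R*(1-np.cos(t))*e[1],p[2]+R*np.sin(t),4.85) for t in np.arange(.8,1.85,.1)])
E
```

```text
pos [ 0.4888 -0.2068  0.2233] yaw 4.5 tilt [-0.001 -0.004 -1.   ] w 0.092 F [-2.2 -2.1 -0.6] t 3.825
[-0.0004 -0.0022  0.0028] -0.3
[-0.0003  0.0153 -0.0127] -0.3
[-0.0002  0.0343 -0.0264] -0.3
[-0.0001  0.0545 -0.0381] -0.3
[ 0.0001  0.0758 -0.0478] -0.3
[ 0.0002  0.098  -0.0552] -0.3
[ 0.0003  0.1208 -0.0605] -0.3
[ 0.0005  0.144  -0.0634] -0.3
[ 0.0006  0.1674 -0.064 ] -0.3
[ 0.0007  0.1907 -0.0622] -0.3
[ 0.0009  0.2138 -0.0581] -0.3
```

Request:
step_arm(commands=[{"fingers":1,"dx":0,"dy":0.016,"dz":-0.014,"roll":0},{"fingers":1,"dx":0,"dy":0.034,"dz":-0.0275,"roll":0},{"fingers":1,"dx":0,"dy":0.0545,"dz":-0.039,"roll":0},{"fingers":1,"dx":0,"dy":0.076,"dz":-0.049,"roll":0},{"fingers":1,"dx":0,"dy":0.098,"dz":-0.056,"roll":0},{"fingers":1,"dx":0,"dy":0.121,"dz":-0.061,"roll":0},{"fingers":1,"dx":0,"dy":0.144,"dz":-0.064,"roll":0},{"fingers":1,"dx":0,"dy":0.1675,"dz":-0.0645,"roll":0}])

```text
time: 4.82
tool_pos: [0.658, -0.1921, 0.289]
tcp_rot: [-2.132, -2.307, -0.002]
wrist_force: [-2.2, 1.0, 1.6]
width: 0.086
grip_force: 49.7
```

Request:
step_arm(commands=[{"fingers":1,"dx":0,"dy":0.023,"dz":0.0015,"roll":0},{"fingers":1,"dx":0,"dy":0.045,"dz":0.006,"roll":0},{"fingers":1,"dx":0,"dy":0.045,"dz":0.006,"roll":0},{"fingers":0.3,"dx":0,"dy":0.045,"dz":0.006,"roll":0},{"fingers":0.3,"dx":0,"dy":0.045,"dz":0.006,"roll":0},{"fingers":0.3,"dx":0,"dy":0.045,"dz":0.006,"roll":0}])

```text
time: 5.58
tool_pos: [0.7018, -0.19, 0.2807]
tcp_rot: [-2.133, -2.306, 0.001]
wrist_force: [-0.2, 1.0, -1.0]
width: 0.355
grip_force: 0.2
```

Request:
step_arm(commands=[{"fingers":0.3,"dx":0,"dy":0,"dz":-0.06,"roll":0},{"fingers":0,"dx":0,"dy":0,"dz":-0.11,"roll":0},{"fingers":0,"dx":0.05,"dy":-0.03,"dz":-0.11,"roll":0},{"fingers":0,"dx":0.416,"dy":-0.19,"dz":-0.11,"roll":0},{"fingers":0,"dx":0.416,"dy":-0.19,"dz":-0.11,"roll":0},{"fingers":0,"dx":0.416,"dy":-0.19,"dz":-0.11,"roll":0},{"fingers":0,"dx":0.416,"dy":-0.19,"dz":-0.11,"roll":0},{"fingers":0,"dx":0.416,"dy":-0.19,"dz":-0.11,"roll":0}])

```text
time: 6.58
tool_pos: [0.5199, 0.1346, 0.3909]
tcp_rot: [2.134, 2.305, 0.0]
wrist_force: [-0.2, 0.7, -0.4]
width: 0.501
grip_force: 0.0
```

```bash
python3 - <<'E'
from h import *
to()
a,P=cloud("top"); np.save("top1.npy",P);cv2.imwrite("pics/top1.png",a)
cv2.imwrite("pics/box1.png",cv2.resize(a[170:310,290:460],(680,560),interpolation=cv2.INTER_CUBIC))
E
```

```text
pos [0.5199 0.1346 0.3909] yaw 4.43 tilt [-0.  0. -1.] w 0.501 F [-0.2  0.7 -0.4] t 6.575
```

View pics/box1.png

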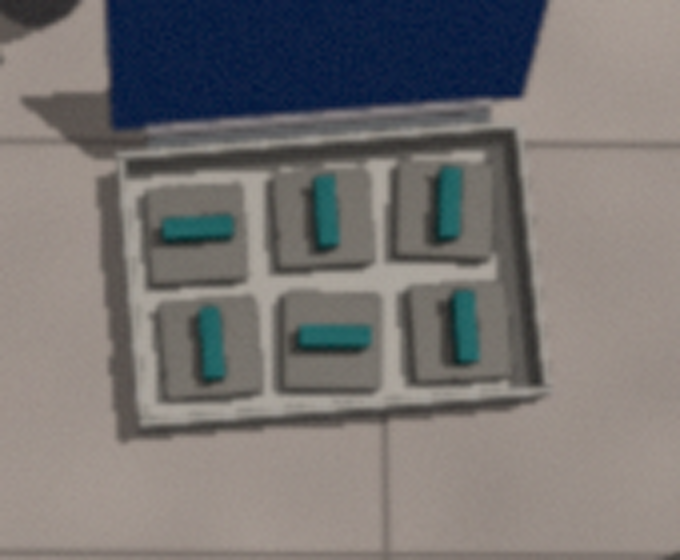

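The crop shows six blocks in the box: four have ridges across the hinge and two have ridges along it. The lid is standing open. I'll locate the ridges and the tray frame.

```bash
cat >> h.py <<'E'
def blocks(box=True,P=None,a=None):
    if P is None: a,P=cloud("top")
    H,S,V=cv2.split(cv2.cvtColor(a,40)); x,y,z=np.moveaxis(P,-1,0)
    m=(H>75)&(H<100)&(S>110)
    if box: m&=(abs(x-.55)<.14)&(abs(y+.197)<.17)&(z>.042)&(z<.075)
    else: m&=(abs(x-.54)<.12)&(abs(y-.213)<.22)&(z>.085)&(z<.14)
    n,L,st,_=cv2.connectedComponentsWithStats(m.astype(np.uint8))
    out=[]
    for i in range(1,n):
        if st[i,4]<25: continue
        p=P[L==i]; zt=np.percentile(p[:,2],70); p=p[p[:,2]>zt-.006]
        (c,(w,h),an)=cv2.minAreaRect((p[:,:2]*1000).astype(np.float32))
        if w<h: an+=90; w,h=h,w
        an=(an+90)%180-90
        out.append((c[0]/1000,c[1]/1000,an,zt)); print(st[i,4],"c",np.round(c,1),"len",round(w),round(h),"ridge yaw",round(an,1),"z",zt.round(4))
    return out
E
python3 - <<'E'
from h import *
a=cv2.imread("pics/top1.png");P=np.load("top1.npy")
blocks(True,P,a); print(read_state()["q"].round(2))
E
```

```text
98 c [ 592.9 -273.2] len 44 13 ridge yaw -4.0 z 0.056
84 c [ 587.  -194.1] len 44 11 ridge yaw -0.5 z 0.0569
93 c [ 575.7 -112.6] len 41 13 ridge yaw -87.3 z 0.057
92 c [ 513.  -281.3] len 43 12 ridge yaw 4.5 z 0.057
85 c [ 502.  -121.1] len 43 12 ridge yaw 5.1 z 0.0574
84 c [ 505.9 -198.6] len 41 11 ridge yaw -89.5 z 0.0578
[ 0.22 -0.06  1.67  0.01  1.53  0.13]
```

```bash
cat >> h.py <<'E'
C=np.array([.5408,.2132]); TY=1.65
def slot(xt,yt):
    c,s=np.cos(np.radians(TY)),np.sin(np.radians(TY)); return C+[c*xt-s*yt,s*xt+c*yt]
def plan(b,xt,yt):
    """b=(x,y,ridge yaw): print shifts of each call, each relative to the last pose of the call before"""
    st=read_state(); R=Ro.from_rotvec(st["tcp_rot"]).as_matrix(); p=np.array(st["tool_pos"]); y0=np.degrees(np.arctan2(R[1,1],R[0,1]))
    cand=[b[2]+90*k for k in(-1,1)]; yb=min(cand,key=lambda v:abs(v-(-20 if abs(b[2])<45 and 0 else 0)) if abs(b[2])>45 else abs(v+90))
    yt_=TY+90*round((yb-TY)/90); s=slot(xt,yt)
    def sh(p,y0,q,y1):
        f=np.radians(y0); Y=np.array([np.cos(f),np.sin(f),0]); Z=np.array([0,0,-1.]); X=np.cross(Y,Z); d=np.array(q)-p
        return [round(float(d@v),4) for v in(X,Y,Z)],round(-(((y1-y0)+180)%360-180),1)
    A=(b[0],b[1],.15); B=(b[0],b[1],.031); D=(s[0],s[1],.16); E=(s[0],s[1],.089)
    print("pos",p.round(4),round(y0,1),"q6",st["q"][5].round(2),"t",st["time"])
    print("above",*sh(p,y0,A,yb),"| down",*sh(p,y0,B,yb)); print("lift",*sh(np.array(B),yb,A,yb)); print("over",*sh(np.array(A),yb,D,yt_)); print("lower",*sh(np.array(D),yt_,E,yt_))
E
python3 -c "
from h import *
plan((.5757,-.1126,-87.3),.038,.078)"
```

```text
pos [0.5163 0.141  0.3914] 4.7 q6 0.13 t 6.625
above [-0.2576, 0.0383, 0.2414] 2.0 | down [-0.2576, 0.0383, 0.3604] 2.0
lift [0.0, 0.0, -0.119] -0.0
over [0.4044, 0.0199, -0.01] 1.1
lower [0.0, 0.0, 0.071] -0.0
```

Request:
step_arm(commands=[{"fingers":0,"dx":-0.257,"dy":0.038,"dz":0.15,"roll":2},{"fingers":0,"dx":-0.257,"dy":0.038,"dz":0.15,"roll":2},{"fingers":0,"dx":-0.257,"dy":0.038,"dz":0.15,"roll":2},{"fingers":0,"dx":-0.257,"dy":0.038,"dz":0.15,"roll":2},{"fingers":0,"dx":-0.257,"dy":0.038,"dz":0.15,"roll":2},{"fingers":0,"dx":-0.257,"dy":0.038,"dz":0.241,"roll":2},{"fingers":0,"dx":-0.257,"dy":0.038,"dz":0.241,"roll":2},{"fingers":0,"dx":-0.257,"dy":0.038,"dz":0.241,"roll":2}])

```text
time: 7.62
tool_pos: [0.5764, -0.1198, 0.1464]
tcp_rot: [-2.169, -2.264, 0.006]
wrist_force: [1.0, -0.4, -0.2]
width: 0.5
grip_force: 0.0
```

```bash
python3 -c "
from h import *
plan((.5757,-.1126,-87.3),.038,.078)"
```

```text
pos [ 0.5764 -0.1198  0.1464] 2.4 q6 -0.29 t 7.625
above [0.0072, -0.0004, -0.0036] -0.3 | down [0.0072, -0.0004, 0.1154] -0.3
lift [0.0, 0.0, -0.119] -0.0
over [0.4044, 0.0199, -0.01] 1.1
lower [0.0, 0.0, 0.071] -0.0
```

Request:
step_arm(commands=[{"fingers":0,"dx":0.007,"dy":0,"dz":0.0,"roll":0},{"fingers":0,"dx":0.007,"dy":0,"dz":0.05,"roll":0},{"fingers":0,"dx":0.007,"dy":0,"dz":0.05,"roll":0},{"fingers":0,"dx":0.007,"dy":0,"dz":0.05,"roll":0}])

```text
time: 8.12
tool_pos: [0.5806, -0.1126, 0.1022]
tcp_rot: [2.17, 2.268, 0.002]
wrist_force: [0.5, -0.4, 0.2]
width: 0.496
grip_force: 0.0
```

```bash
python3 -c "
from h import *
plan((.5757,-.1126,-87.3),.038,.078)"
```

```text
pos [ 0.5806 -0.1126  0.1022] 2.5 q6 -0.28 t 8.125
above [0.0002, -0.0049, -0.0478] -0.2 | down [0.0002, -0.0049, 0.0712] -0.2
lift [0.0, 0.0, -0.119] -0.0
over [0.4044, 0.0199, -0.01] 1.1
lower [0.0, 0.0, 0.071] -0.0
```

Request:
step_arm(commands=[{"fingers":0,"dx":0,"dy":-0.005,"dz":0.03,"roll":0},{"fingers":0,"dx":0,"dy":-0.005,"dz":0.058,"roll":0},{"fingers":0,"dx":0,"dy":-0.005,"dz":0.068,"roll":0},{"fingers":0,"dx":0,"dy":-0.005,"dz":0.068,"roll":0},{"fingers":0,"dx":0,"dy":-0.005,"dz":0.068,"roll":0}])

```text
time: 8.75
tool_pos: [0.5758, -0.1132, 0.0337]
tcp_rot: [2.171, 2.267, 0.002]
wrist_force: [-0.5, 0.9, 0.5]
width: 0.504
grip_force: 0.0
```

Request:
step_arm(commands=[{"fingers":1,"dx":0,"dy":0,"dz":0.002,"roll":0},{"fingers":1,"dx":0,"dy":0,"dz":0.002,"roll":0},{"fingers":1,"dx":0,"dy":0,"dz":0.002,"roll":0},{"fingers":1,"dx":0,"dy":0,"dz":0.002,"roll":0},{"fingers":1,"dx":0,"dy":0,"dz":-0.03,"roll":0},{"fingers":1,"dx":0,"dy":0,"dz":-0.07,"roll":0},{"fingers":1,"dx":0,"dy":0,"dz":-0.12,"roll":0},{"fingers":1,"dx":0,"dy":0,"dz":-0.12,"roll":0}], squeeze=60)

```text
time: 9.75
tool_pos: [0.5771, -0.1136, 0.1563]
tcp_rot: [2.168, 2.264, 0.006]
wrist_force: [1.1, 0.3, -2.5]
width: 0.15
grip_force: 58.9
```

```bash
cat >> h.py <<'E'
def over(xt,yt,z=.16):
    st=read_state(); R=Ro.from_rotvec(st["tcp_rot"]).as_matrix(); y0=np.degrees(np.arctan2(R[1,1],R[0,1])); s=slot(xt,yt)
    to((s[0],s[1],z,TY+90*round((y0-TY)/90)))
E
python3 -c "
from h import *
over(.038,.078)"
```

```text
pos [ 0.5771 -0.1136  0.1563] yaw 2.49 tilt [-0.002  0.008 -1.   ] w 0.15 F [ 1.1  0.3 -2.5] t 9.75
[ 0.4055  0.0171 -0.0045] 0.8
```

Request:
step_arm(commands=[{"fingers":1,"dx":0.05,"dy":0.003,"dz":-0.005,"roll":0.8},{"fingers":1,"dx":0.11,"dy":0.005,"dz":-0.005,"roll":0.8},{"fingers":1,"dx":0.17,"dy":0.008,"dz":-0.005,"roll":0.8},{"fingers":1,"dx":0.23,"dy":0.01,"dz":-0.005,"roll":0.8},{"fingers":1,"dx":0.29,"dy":0.012,"dz":-0.005,"roll":0.8},{"fingers":1,"dx":0.35,"dy":0.015,"dz":-0.005,"roll":0.8},{"fingers":1,"dx":0.4055,"dy":0.017,"dz":-0.005,"roll":0.8},{"fingers":1,"dx":0.4055,"dy":0.017,"dz":-0.005,"roll":0.8}])

```text
time: 10.75
tool_pos: [0.5715, 0.2964, 0.1541]
tcp_rot: [-2.182, -2.258, 0.004]
wrist_force: [-1.1, -0.1, -2.4]
width: 0.147
grip_force: 58.8
```

```bash
python3 -c "
from h import *
over(.038,.078,.091)"
```

```text
pos [0.5715 0.2964 0.1541] yaw 1.96 tilt [-0.    -0.004 -1.   ] w 0.147 F [-1.1 -0.1 -2.4] t 10.75
[-0.0043  0.0051  0.0631] 0.3
```

Request:
step_arm(commands=[{"fingers":1,"dx":-0.004,"dy":0.005,"dz":0.025,"roll":0},{"fingers":1,"dx":-0.004,"dy":0.005,"dz":0.045,"roll":0},{"fingers":1,"dx":-0.004,"dy":0.005,"dz":0.058,"roll":0},{"fingers":1,"dx":-0.004,"dy":0.005,"dz":0.064,"roll":0},{"fingers":1,"dx":-0.004,"dy":0.005,"dz":0.064,"roll":0},{"fingers":1,"dx":-0.004,"dy":0.005,"dz":0.064,"roll":0}])

```text
time: 11.5
tool_pos: [0.5794, 0.2894, 0.0938]
tcp_rot: [2.188, 2.253, 0.003]
wrist_force: [-0.5, -0.2, -1.0]
width: 0.153
grip_force: 58.8
```

Request:
step_arm(commands=[{"fingers":0.5,"dx":0,"dy":0,"dz":0.003,"roll":0},{"fingers":0.1,"dx":0,"dy":0,"dz":0.003,"roll":0},{"fingers":0,"dx":0,"dy":0,"dz":0.0,"roll":0},{"fingers":0,"dx":0,"dy":0,"dz":-0.04,"roll":0},{"fingers":0,"dx":0,"dy":0,"dz":-0.09,"roll":0},{"fingers":0,"dx":0,"dy":0,"dz":-0.09,"roll":0}])

```text
time: 12.25
tool_pos: [0.5823, 0.2909, 0.1895]
tcp_rot: [2.186, 2.251, 0.017]
wrist_force: [-0.4, 0.6, -0.6]
width: 0.501
grip_force: 0.0
```

```bash
python3 - <<'E'
from h import *
a,P=cloud("top"); bs=blocks(True,P,a); print("tray");blocks(False,P,a)
cv2.imwrite("pics/t2.png",a[150:320,100:460])
b=[q for q in bs if abs(q[2])>45]
if b: plan(b[0],-.038,-.078)
E
```

```text
99 c [ 592.7 -273. ] len 44 11 ridge yaw -1.3 z 0.0562
86 c [ 586.9 -194.1] len 44 10 ridge yaw 0.2 z 0.0575
93 c [ 512.8 -281. ] len 43 13 ridge yaw 4.4 z 0.0574
84 c [ 501.6 -121.2] len 44 11 ridge yaw 4.5 z 0.0574
84 c [ 506.  -198.5] len 41 11 ridge yaw -89.6 z 0.058
tray
87 c [577.2 285.4] len 34 12 ridge yaw -85.2 z 0.1048
pos [0.5806 0.2901 0.1865] 1.7 q6 0.4 t 12.3
above [-0.4862, -0.089, 0.0365] 1.3 | down [-0.4862, -0.089, 0.1555] 1.3
lift [0.0, 0.0, -0.119] -0.0
over [0.3326, 0.0012, -0.01] -1.3
lower [0.0, 0.0, 0.071] -0.0
```

View pics/t2.png

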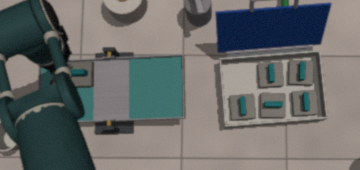

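The first block lies on the tray at about (577,288) mm, and the tray tips that way as expected. Next is the middle block with its ridge along the hinge.

Request:
step_arm(commands=[{"fingers":0,"dx":-0.06,"dy":-0.01,"dz":0,"roll":1.3},{"fingers":0,"dx":-0.122,"dy":-0.022,"dz":0,"roll":1.3},{"fingers":0,"dx":-0.184,"dy":-0.034,"dz":0,"roll":1.3},{"fingers":0,"dx":-0.246,"dy":-0.045,"dz":0,"roll":1.3},{"fingers":0,"dx":-0.307,"dy":-0.056,"dz":0.0,"roll":1.3},{"fingers":0,"dx":-0.368,"dy":-0.067,"dz":0.01,"roll":1.3},{"fingers":0,"dx":-0.43,"dy":-0.079,"dz":0.02,"roll":1.3},{"fingers":0,"dx":-0.486,"dy":-0.089,"dz":0.036,"roll":1.3}])

```text
time: 13.3
tool_pos: [0.5029, -0.201, 0.1457]
tcp_rot: [-2.214, -2.228, 0.0]
wrist_force: [0.7, -0.8, 0.9]
width: 0.498
grip_force: 0.0
```

Request:
step_arm(commands=[{"fingers":0,"dx":0,"dy":0,"dz":0,"roll":0},{"fingers":0,"dx":0,"dy":0,"dz":0,"roll":0},{"fingers":0,"dx":0,"dy":0,"dz":0,"roll":0}])

```text
time: 13.68
tool_pos: [0.5042, -0.1979, 0.1467]
tcp_rot: [-2.212, -2.23, -0.0]
wrist_force: [-0.6, 0.9, 0.9]
width: 0.496
grip_force: 0.0
```

```bash
python3 -c "
from h import *
plan((.506,-.1985,-89.6),-.038,-.078)"
```

```text
pos [ 0.5042 -0.1979  0.1467] 0.5 q6 -0.43 t 13.675
above [-0.0006, 0.0018, -0.0033] 0.1 | down [-0.0006, 0.0018, 0.1157] 0.1
lift [0.0, 0.0, -0.119] -0.0
over [0.3326, 0.0014, -0.01] -1.2
lower [0.0, 0.0, 0.071] -0.0
```

Request:
step_arm(commands=[{"fingers":0,"dx":-0.0005,"dy":0.002,"dz":0.04,"roll":0},{"fingers":0,"dx":-0.0005,"dy":0.002,"dz":0.08,"roll":0},{"fingers":0,"dx":-0.0005,"dy":0.002,"dz":0.105,"roll":0},{"fingers":0,"dx":-0.0005,"dy":0.002,"dz":0.114,"roll":0},{"fingers":0,"dx":-0.0005,"dy":0.002,"dz":0.114,"roll":0},{"fingers":0,"dx":-0.0005,"dy":0.002,"dz":0.114,"roll":0}])

```text
time: 14.42
tool_pos: [0.5074, -0.1999, 0.0343]
tcp_rot: [2.211, 2.228, 0.002]
wrist_force: [0.2, -0.2, 0.2]
width: 0.503
grip_force: 0.0
```

Request:
step_arm(commands=[{"fingers":1,"dx":0,"dy":0,"dz":0.002,"roll":0},{"fingers":1,"dx":0,"dy":0,"dz":0.002,"roll":0},{"fingers":1,"dx":0,"dy":0,"dz":0.002,"roll":0},{"fingers":1,"dx":0,"dy":0,"dz":0.002,"roll":0},{"fingers":1,"dx":0,"dy":0,"dz":-0.03,"roll":0},{"fingers":1,"dx":0,"dy":0,"dz":-0.07,"roll":0},{"fingers":1,"dx":0,"dy":0,"dz":-0.125,"roll":0},{"fingers":1,"dx":0,"dy":0,"dz":-0.125,"roll":0}])

```text
time: 15.42
tool_pos: [0.5092, -0.2013, 0.1628]
tcp_rot: [2.208, 2.222, 0.005]
wrist_force: [0.5, -0.3, -2.1]
width: 0.148
grip_force: 59.5
```

```bash
python3 -c "
from h import *
over(-.038,-.078)"
```

```text
pos [ 0.5092 -0.2013  0.1628] yaw 0.38 tilt [-0.004  0.009 -1.   ] w 0.148 F [ 0.5 -0.3 -2.1] t 15.425
[ 0.3355 -0.0019  0.0015] -1.3
```

Request:
step_arm(commands=[{"fingers":1,"dx":0.05,"dy":0,"dz":0,"roll":-1.3},{"fingers":1,"dx":0.11,"dy":-0.001,"dz":0,"roll":-1.3},{"fingers":1,"dx":0.17,"dy":-0.001,"dz":0,"roll":-1.3},{"fingers":1,"dx":0.23,"dy":-0.001,"dz":0,"roll":-1.3},{"fingers":1,"dx":0.29,"dy":-0.002,"dz":0,"roll":-1.3},{"fingers":1,"dx":0.335,"dy":-0.002,"dz":0,"roll":-1.3},{"fingers":1,"dx":0.335,"dy":-0.002,"dz":0,"roll":-1.3},{"fingers":1,"dx":0.335,"dy":-0.002,"dz":0,"roll":-1.3}])

```text
time: 16.42
tool_pos: [0.5005, 0.1347, 0.1561]
tcp_rot: [-2.187, -2.254, 0.005]
wrist_force: [-0.1, -0.7, -1.7]
width: 0.149
grip_force: 59.4
```

```bash
python3 -c "
from h import *
over(-.038,-.078,.089)"
```

```text
pos [0.5005 0.1347 0.1561] yaw 1.73 tilt [-0.001 -0.003 -1.   ] w 0.149 F [-0.1 -0.7 -1.7] t 16.425
[-0.0006  0.0047  0.0671] 0.1
```

Request:
step_arm(commands=[{"fingers":1,"dx":0,"dy":0.004,"dz":0.025,"roll":0},{"fingers":1,"dx":0,"dy":0.004,"dz":0.045,"roll":0},{"fingers":1,"dx":0,"dy":0.004,"dz":0.058,"roll":0},{"fingers":1,"dx":0,"dy":0.004,"dz":0.068,"roll":0},{"fingers":1,"dx":0,"dy":0.004,"dz":0.068,"roll":0},{"fingers":1,"dx":0,"dy":0.004,"dz":0.068,"roll":0}])

```text
time: 17.18
tool_pos: [0.5063, 0.1352, 0.0904]
tcp_rot: [2.188, 2.253, 0.001]
wrist_force: [0.1, 0.2, -0.5]
width: 0.148
grip_force: 59.6
```

Request:
step_arm(commands=[{"fingers":1,"dx":0,"dy":0,"dz":0.002,"roll":0},{"fingers":0.5,"dx":0,"dy":0,"dz":0.002,"roll":0},{"fingers":0.1,"dx":0,"dy":0,"dz":0.002,"roll":0},{"fingers":0,"dx":0,"dy":0,"dz":0.0,"roll":0},{"fingers":0,"dx":0,"dy":0,"dz":-0.04,"roll":0},{"fingers":0,"dx":0,"dy":0,"dz":-0.09,"roll":0},{"fingers":0,"dx":0,"dy":0,"dz":-0.09,"roll":0}])

```text
time: 18.05
tool_pos: [0.5096, 0.1362, 0.1853]
tcp_rot: [2.184, 2.25, 0.014]
wrist_force: [0.8, -0.4, -0.3]
width: 0.498
grip_force: 0.0
```

```bash
python3 - <<'E'
from h import *
a,P=cloud("top"); bs=blocks(True,P,a); print("tray");blocks(False,P,a)
cv2.imwrite("pics/t3.png",a)
b=min(bs,key=lambda q:abs(q[1]+.121)); plan(b,-.038,.078)
E
```

```text
98 c [ 593.3 -272.7] len 41 13 ridge yaw -3.6 z 0.0572
86 c [ 587.1 -193.9] len 44 11 ridge yaw -0.4 z 0.0577
93 c [ 512.8 -281.4] len 43 13 ridge yaw 6.3 z 0.0574
84 c [ 502.1 -121.3] len 43 12 ridge yaw 5.7 z 0.0559
tray
pos [0.5077 0.1358 0.1826] 1.7 q6 0.18 t 18.1
above [-0.2569, -0.0132, 0.0326] 86.0 | down [-0.2569, -0.0132, 0.1516] 86.0
lift [0.0, 0.0, -0.119] -0.0
over [0.0391, -0.4095, -0.01] 4.0
lower [0.0, 0.0, 0.071] -0.0
```

Request:
step_arm(commands=[{"fingers":0,"dx":-0.035,"dy":-0.002,"dz":0,"roll":10.5},{"fingers":0,"dx":-0.07,"dy":-0.004,"dz":0,"roll":21},{"fingers":0,"dx":-0.1,"dy":-0.005,"dz":0,"roll":31.5},{"fingers":0,"dx":-0.13,"dy":-0.006,"dz":0,"roll":42},{"fingers":0,"dx":-0.17,"dy":-0.008,"dz":0.0,"roll":52.5},{"fingers":0,"dx":-0.2,"dy":-0.01,"dz":0.01,"roll":63},{"fingers":0,"dx":-0.23,"dy":-0.012,"dz":0.02,"roll":73.5},{"fingers":0,"dx":-0.257,"dy":-0.013,"dz":0.032,"roll":84}])

```text
time: 19.1
tool_pos: [0.4991, -0.1227, 0.1459]
tcp_rot: [-3.134, -0.2, 0.004]
wrist_force: [0.4, -0.0, -0.3]
width: 0.5
grip_force: 0.0
```

Request:
step_arm(commands=[{"fingers":0,"dx":0,"dy":0,"dz":0,"roll":1.5},{"fingers":0,"dx":0,"dy":0,"dz":0,"roll":1.5},{"fingers":0,"dx":0,"dy":0,"dz":0,"roll":1.5}])

```text
time: 19.48
tool_pos: [0.5004, -0.1211, 0.1479]
tcp_rot: [-3.137, -0.173, -0.0]
wrist_force: [0.1, -1.0, 0.1]
width: 0.499
grip_force: 0.0
```

```bash
python3 - <<'E'
from h import *
plan((.502,-.1213,5.0),-.038,.078)
a,P=cloud("top"); print("tray");blocks(False,P,a)
x,y,z=np.moveaxis(P,-1,0)
for yt in(-.12,.12,-.17,.17):
    s=slot(.0,yt); m=(np.hypot(x-s[0],y-s[1])<.012); print(yt,np.nanmedian(z[m]).round(4))
E
```

```text
pos [ 0.5004 -0.1211  0.1479] -83.7 q6 1.17 t 19.475
above [0.0016, 0.0004, -0.0021] 1.3 | down [0.0016, 0.0004, 0.1169] 1.3
lift [0.0, 0.0, -0.119] -0.0
over [0.0344, -0.4099, -0.01] 3.3
lower [0.0, 0.0, 0.071] -0.0
tray
114 c [577.  289.6] len 47 13 ridge yaw -88.7 z 0.1138
107 c [503.6 135.1] len 42 12 ridge yaw -89.4 z 0.1146
-0.12 0.0625
0.12 0.0638
-0.17 0.0627
0.17 0.064
```

Request:
step_arm(commands=[{"fingers":0,"dx":0.0015,"dy":0,"dz":0.04,"roll":1.2},{"fingers":0,"dx":0.0015,"dy":0,"dz":0.08,"roll":1.2},{"fingers":0,"dx":0.0015,"dy":0,"dz":0.105,"roll":1.2},{"fingers":0,"dx":0.0015,"dy":0,"dz":0.115,"roll":1.2},{"fingers":0,"dx":0.0015,"dy":0,"dz":0.115,"roll":1.2},{"fingers":0,"dx":0.0015,"dy":0,"dz":0.115,"roll":1.2}])

```text
time: 20.27
tool_pos: [0.5031, -0.122, 0.0342]
tcp_rot: [3.138, 0.137, 0.004]
wrist_force: [-0.5, 0.3, -0.1]
width: 0.501
grip_force: 0.0
```

Request:
step_arm(commands=[{"fingers":1,"dx":0,"dy":0,"dz":0.002,"roll":0},{"fingers":1,"dx":0,"dy":0,"dz":0.002,"roll":0},{"fingers":1,"dx":0,"dy":0,"dz":0.002,"roll":0},{"fingers":1,"dx":0,"dy":0,"dz":0.002,"roll":0},{"fingers":1,"dx":0,"dy":0,"dz":-0.03,"roll":0},{"fingers":1,"dx":0,"dy":0,"dz":-0.07,"roll":0},{"fingers":1,"dx":0,"dy":0,"dz":-0.125,"roll":0},{"fingers":1,"dx":0,"dy":0,"dz":-0.125,"roll":0}])

```text
time: 21.28
tool_pos: [0.5053, -0.1228, 0.1627]
tcp_rot: [3.135, 0.137, 0.014]
wrist_force: [0.5, -1.1, -0.8]
width: 0.15
grip_force: 59.7
```

```bash
python3 -c "
from h import *
over(-.038,.078)"
```

```text
pos [ 0.5053 -0.1228  0.1627] yaw -85.01 tilt [ 0.009  0.004 -1.   ] w 0.15 F [ 0.5 -1.1 -0.8] t 21.275
[ 0.0312 -0.4117  0.0015] 3.3
```

Request:
step_arm(commands=[{"fingers":1,"dx":0.004,"dy":-0.05,"dz":0,"roll":3.3},{"fingers":1,"dx":0.008,"dy":-0.11,"dz":0,"roll":3.3},{"fingers":1,"dx":0.013,"dy":-0.17,"dz":0,"roll":3.3},{"fingers":1,"dx":0.017,"dy":-0.23,"dz":0,"roll":3.3},{"fingers":1,"dx":0.022,"dy":-0.29,"dz":0,"roll":3.3},{"fingers":1,"dx":0.026,"dy":-0.35,"dz":0,"roll":3.3},{"fingers":1,"dx":0.031,"dy":-0.411,"dz":0,"roll":3.3},{"fingers":1,"dx":0.031,"dy":-0.411,"dz":0,"roll":3.3}])

```text
time: 22.28
tool_pos: [0.4953, 0.2939, 0.1557]
tcp_rot: [3.141, 0.054, -0.004]
wrist_force: [-0.4, -0.2, -1.7]
width: 0.15
grip_force: 59.9
```

Request:
step_arm(commands=[{"fingers":1,"dx":0,"dy":0,"dz":0,"roll":0},{"fingers":1,"dx":0,"dy":0,"dz":0,"roll":0}])

```text
time: 22.52
tool_pos: [0.4964, 0.2888, 0.1567]
tcp_rot: [3.14, 0.044, -0.003]
wrist_force: [0.4, 0.5, -1.8]
width: 0.149
grip_force: 59.9
```

```bash
python3 -c "
from h import *
over(-.038,.078,.089)"
```

```text
pos [0.4964 0.2888 0.1567] yaw -88.39 tilt [-0.002  0.001 -1.   ] w 0.149 F [ 0.4  0.5 -1.8] t 22.525
[ 0.0043 -0.0013  0.0676] -0.0
```

Request:
step_arm(commands=[{"fingers":1,"dx":0.004,"dy":-0.001,"dz":0.025,"roll":0},{"fingers":1,"dx":0.004,"dy":-0.001,"dz":0.045,"roll":0},{"fingers":1,"dx":0.004,"dy":-0.001,"dz":0.058,"roll":0},{"fingers":1,"dx":0.004,"dy":-0.001,"dz":0.068,"roll":0},{"fingers":1,"dx":0.004,"dy":-0.001,"dz":0.068,"roll":0},{"fingers":1,"dx":0.004,"dy":-0.001,"dz":0.068,"roll":0}])

```text
time: 23.28
tool_pos: [0.5014, 0.2918, 0.0904]
tcp_rot: [-3.141, -0.046, -0.002]
wrist_force: [0.4, -0.1, -1.9]
width: 0.154
grip_force: 59.9
```

Request:
step_arm(commands=[{"fingers":1,"dx":0,"dy":0,"dz":0.002,"roll":0},{"fingers":0.5,"dx":0,"dy":0,"dz":0.002,"roll":0},{"fingers":0.1,"dx":0,"dy":0,"dz":0.002,"roll":0},{"fingers":0,"dx":0,"dy":0,"dz":0.0,"roll":0},{"fingers":0,"dx":0,"dy":0,"dz":-0.04,"roll":0},{"fingers":0,"dx":0,"dy":0,"dz":-0.09,"roll":0},{"fingers":0,"dx":0,"dy":0,"dz":-0.09,"roll":0}])

```text
time: 24.15
tool_pos: [0.5044, 0.2934, 0.1858]
tcp_rot: [-3.136, -0.046, -0.015]
wrist_force: [1.2, -0.5, -0.4]
width: 0.505
grip_force: 0.0
```

```bash
python3 - <<'E'
from h import *
a,P=cloud("top"); bs=blocks(True,P,a); print("tray");blocks(False,P,a)
b=min(bs,key=lambda q:abs(q[1]+.194)); plan(b,.038,-.078)
E
```

```text
98 c [ 593.2 -272.4] len 44 13 ridge yaw -1.0 z 0.0569
84 c [ 586.5 -193.3] len 45 12 ridge yaw 4.1 z 0.0579
93 c [ 513.3 -281.5] len 44 13 ridge yaw 4.1 z 0.0566
tray
71 c [580.   45.1] len 53 20 ridge yaw 1.0 z 0.0888
119 c [576.4 291.9] len 47 13 ridge yaw -87.1 z 0.1037
71 c [522.9  44.3] len 52 23 ridge yaw -9.8 z 0.089
108 c [504.6 139.4] len 46 13 ridge yaw -89.2 z 0.1233
78 c [492.7 292.4] len 26 15 ridge yaw 0.9 z 0.1031
pos [0.5028 0.2925 0.183 ] -88.3 q6 2.03 t 24.2
above [0.0694, 0.488, 0.033] -2.4 | down [0.0694, 0.488, 0.152] -2.4
lift [0.0, 0.0, -0.119] -0.0
over [0.018, -0.3292, -0.01] 2.4
lower [0.0, 0.0, 0.071] -0.0
```

Request:
step_arm(commands=[{"fingers":0,"dx":0.009,"dy":0.06,"dz":0,"roll":0},{"fingers":0,"dx":0.017,"dy":0.122,"dz":0,"roll":0},{"fingers":0,"dx":0.026,"dy":0.184,"dz":0,"roll":0},{"fingers":0,"dx":0.035,"dy":0.246,"dz":0,"roll":0},{"fingers":0,"dx":0.044,"dy":0.307,"dz":0.0,"roll":0},{"fingers":0,"dx":0.053,"dy":0.368,"dz":0.01,"roll":0},{"fingers":0,"dx":0.061,"dy":0.43,"dz":0.02,"roll":0},{"fingers":0,"dx":0.0695,"dy":0.488,"dz":0.033,"roll":0}])

```text
time: 25.2
tool_pos: [0.5839, -0.1961, 0.1451]
tcp_rot: [-3.14, -0.045, 0.003]
wrist_force: [0.4, 0.1, -0.5]
width: 0.501
grip_force: 0.0
```

Request:
step_arm(commands=[{"fingers":0,"dx":0,"dy":0,"dz":0,"roll":0},{"fingers":0,"dx":0,"dy":0,"dz":0,"roll":0},{"fingers":0,"dx":0,"dy":0,"dz":0,"roll":0}])

```text
time: 25.58
tool_pos: [0.5844, -0.1927, 0.1465]
tcp_rot: [-3.141, -0.049, 0.001]
wrist_force: [0.8, -0.1, 0.1]
width: 0.496
grip_force: 0.0
```

```bash
python3 - <<'E'
from h import *
plan((.5868,-.1938,1.5),.038,-.078)
a,P=cloud("top"); print("tray");blocks(False,P,a)
E
```

```text
pos [ 0.5844 -0.1927  0.1465] -88.2 q6 1.18 t 25.575
above [0.0023, 0.0012, -0.0035] 0.3 | down [0.0023, 0.0012, 0.1155] 0.3
lift [0.0, 0.0, -0.119] -0.0
over [0.0029, -0.3302, -0.01] -0.2
lower [0.0, 0.0, 0.071] -0.0
tray
41 c [602.1  44.3] len 30 18 ridge yaw 16.7 z 0.0887
115 c [576.4 292.3] len 47 15 ridge yaw -85.7 z 0.1035
73 c [529.4  45.4] len 53 22 ridge yaw 0.6 z 0.089
124 c [501.5 292.6] len 43 15 ridge yaw 2.9 z 0.1034
107 c [504.2 139.4] len 46 13 ridge yaw -89.8 z 0.1243
30 c [494.9  42.6] len 23 16 ridge yaw -62.8 z 0.0892
```

Request:
step_arm(commands=[{"fingers":0,"dx":0.002,"dy":-0.001,"dz":0.04,"roll":0.3},{"fingers":0,"dx":0.002,"dy":-0.001,"dz":0.08,"roll":0.3},{"fingers":0,"dx":0.002,"dy":-0.001,"dz":0.105,"roll":0.3},{"fingers":0,"dx":0.002,"dy":-0.001,"dz":0.114,"roll":0.3},{"fingers":0,"dx":0.002,"dy":-0.001,"dz":0.114,"roll":0.3},{"fingers":0,"dx":0.002,"dy":-0.001,"dz":0.114,"roll":0.3}])

```text
time: 26.38
tool_pos: [0.5881, -0.1933, 0.0345]
tcp_rot: [3.14, 0.039, 0.004]
wrist_force: [0.1, -1.0, -0.9]
width: 0.502
grip_force: 0.0
```

Request:
step_arm(commands=[{"fingers":1,"dx":0,"dy":0,"dz":0.002,"roll":0},{"fingers":1,"dx":0,"dy":0,"dz":0.002,"roll":0},{"fingers":1,"dx":0,"dy":0,"dz":0.002,"roll":0},{"fingers":1,"dx":0,"dy":0,"dz":0.002,"roll":0},{"fingers":1,"dx":0,"dy":0,"dz":-0.03,"roll":0},{"fingers":1,"dx":0,"dy":0,"dz":-0.07,"roll":0},{"fingers":1,"dx":0,"dy":0,"dz":-0.125,"roll":0},{"fingers":1,"dx":0,"dy":0,"dz":-0.125,"roll":0}])

```text
time: 27.38
tool_pos: [0.5902, -0.1945, 0.1634]
tcp_rot: [3.138, 0.038, 0.015]
wrist_force: [1.1, -0.2, -1.2]
width: 0.152
grip_force: 58.5
```

```bash
python3 -c "
from h import *
over(.038,-.078)"
```

```text
pos [ 0.5902 -0.1945  0.1634] yaw -88.62 tilt [ 0.009  0.004 -1.   ] w 0.152 F [ 1.1 -0.2 -1.2] t 27.375
[-0.0013 -0.331   0.0021] -0.3
```

Request:
step_arm(commands=[{"fingers":1,"dx":0,"dy":-0.05,"dz":-0.01,"roll":0},{"fingers":1,"dx":0,"dy":-0.11,"dz":-0.01,"roll":0},{"fingers":1,"dx":0,"dy":-0.17,"dz":-0.01,"roll":0},{"fingers":1,"dx":0,"dy":-0.23,"dz":-0.01,"roll":0},{"fingers":1,"dx":-0.001,"dy":-0.29,"dz":-0.01,"roll":-0.3},{"fingers":1,"dx":-0.001,"dy":-0.331,"dz":-0.01,"roll":-0.3},{"fingers":1,"dx":-0.001,"dy":-0.331,"dz":-0.01,"roll":-0.3},{"fingers":1,"dx":-0.001,"dy":-0.331,"dz":-0.01,"roll":-0.3}])

```text
time: 28.38
tool_pos: [0.5767, 0.1373, 0.1662]
tcp_rot: [3.14, 0.047, -0.004]
wrist_force: [-0.4, 0.6, -2.2]
width: 0.153
grip_force: 58.7
```

```bash
python3 -c "
from h import *
over(.038,-.078,.089)"
```

```text
pos [0.5767 0.1373 0.1662] yaw -88.27 tilt [-0.003  0.001 -1.   ] w 0.153 F [-0.4  0.6 -2.2] t 28.375
[0.0045 0.001  0.0772] 0.1
```

Request:
step_arm(commands=[{"fingers":1,"dx":0.004,"dy":0.001,"dz":0.03,"roll":0},{"fingers":1,"dx":0.004,"dy":0.001,"dz":0.05,"roll":0},{"fingers":1,"dx":0.004,"dy":0.001,"dz":0.065,"roll":0},{"fingers":1,"dx":0.004,"dy":0.001,"dz":0.078,"roll":0},{"fingers":1,"dx":0.004,"dy":0.001,"dz":0.078,"roll":0},{"fingers":1,"dx":0.004,"dy":0.001,"dz":0.078,"roll":0}])

```text
time: 29.12
tool_pos: [0.5822, 0.1368, 0.0904]
tcp_rot: [3.141, 0.046, 0.001]
wrist_force: [-0.9, -0.8, -0.1]
width: 0.152
grip_force: 58.8
```

Request:
step_arm(commands=[{"fingers":1,"dx":0,"dy":0,"dz":0.002,"roll":0},{"fingers":0.5,"dx":0,"dy":0,"dz":0.002,"roll":0},{"fingers":0.1,"dx":0,"dy":0,"dz":0.002,"roll":0},{"fingers":0,"dx":0,"dy":0,"dz":0.0,"roll":0},{"fingers":0,"dx":0,"dy":0,"dz":-0.04,"roll":0},{"fingers":0,"dx":0,"dy":0,"dz":-0.09,"roll":0},{"fingers":0,"dx":0,"dy":0,"dz":-0.09,"roll":0}])

```text
time: 30.0
tool_pos: [0.5857, 0.1376, 0.1859]
tcp_rot: [-3.139, -0.046, -0.017]
wrist_force: [0.6, -0.7, 0.5]
width: 0.501
grip_force: 0.0
```

```bash
python3 - <<'E'
from h import *
a,P=cloud("top"); bs=blocks(True,P,a)
b=min(bs,key=lambda q:q[0]); plan(b,0,.146)
E
```

```text
98 c [ 593.5 -272.3] len 43 13 ridge yaw -0.9 z 0.0571
94 c [ 512.8 -281.2] len 43 13 ridge yaw 1.5 z 0.0565
pos [0.5838 0.1372 0.183 ] -88.3 q6 1.73 t 30.05
above [-0.0833, 0.4162, 0.033] 0.2 | down [-0.0833, 0.4162, 0.152] 0.2
lift [0.0, 0.0, -0.119] -0.0
over [0.0407, -0.6395, -0.01] -0.1
lower [0.0, 0.0, 0.071] -0.0
```

Request:
step_arm(commands=[{"fingers":0,"dx":-0.012,"dy":0.06,"dz":0,"roll":-2.5},{"fingers":0,"dx":-0.024,"dy":0.12,"dz":0,"roll":-2.5},{"fingers":0,"dx":-0.036,"dy":0.18,"dz":0,"roll":-2.5},{"fingers":0,"dx":-0.048,"dy":0.24,"dz":0,"roll":-2.5},{"fingers":0,"dx":-0.06,"dy":0.3,"dz":0.0,"roll":-2.5},{"fingers":0,"dx":-0.072,"dy":0.36,"dz":0.01,"roll":-2.5},{"fingers":0,"dx":-0.083,"dy":0.416,"dz":0.033,"roll":-2.5},{"fingers":0,"dx":-0.083,"dy":0.416,"dz":0.033,"roll":-2.5}])

```text
time: 31.05
tool_pos: [0.5076, -0.2838, 0.1429]
tcp_rot: [-3.137, -0.106, 0.009]
wrist_force: [-0.7, 0.4, 0.2]
width: 0.503
grip_force: 0.0
```

Request:
step_arm(commands=[{"fingers":0,"dx":0,"dy":0,"dz":0,"roll":0},{"fingers":0,"dx":0,"dy":0,"dz":0,"roll":0}])

```text
time: 31.3
tool_pos: [0.5114, -0.2801, 0.1468]
tcp_rot: [-3.139, -0.117, 0.0]
wrist_force: [0.2, -0.8, -0.0]
width: 0.499
grip_force: 0.0
```

```bash
python3 - <<'E'
from h import *
plan((.513,-.2813,4.0),0,.146)
a,P=cloud("top"); print("tray");blocks(False,P,a)
E
```

```text
pos [ 0.5114 -0.2801  0.1468] -85.7 q6 0.95 t 31.3
above [0.0016, 0.0013, -0.0032] 0.3 | down [0.0016, 0.0013, 0.1158] 0.3
lift [0.0, 0.0, -0.119] -0.0
over [0.0682, -0.6372, -0.01] 2.3
lower [0.0, 0.0, 0.071] -0.0
tray
106 c [582.1 135.1] len 43 13 ridge yaw 1.3 z 0.1144
113 c [576.6 290. ] len 46 13 ridge yaw -89.7 z 0.1137
111 c [501.5 288.6] len 45 13 ridge yaw 2.6 z 0.113
108 c [503.3 134.3] len 45 13 ridge yaw -90.0 z 0.1142
```

Four blocks are on the tray and it sits level. Now the fifth.

Request:
step_arm(commands=[{"fingers":0,"dx":0.0015,"dy":0.0,"dz":0.04,"roll":0},{"fingers":0,"dx":0.0015,"dy":0.0,"dz":0.08,"roll":0},{"fingers":0,"dx":0.0015,"dy":0.0,"dz":0.105,"roll":0},{"fingers":0,"dx":0.0015,"dy":0.0,"dz":0.114,"roll":0},{"fingers":0,"dx":0.0015,"dy":0.0,"dz":0.114,"roll":0},{"fingers":0,"dx":0.0015,"dy":0.0,"dz":0.114,"roll":0}])

```text
time: 32.1
tool_pos: [0.5139, -0.2818, 0.0344]
tcp_rot: [3.138, 0.116, 0.004]
wrist_force: [0.0, -0.5, 1.0]
width: 0.501
grip_force: 0.0
```

Request:
step_arm(commands=[{"fingers":1,"dx":0,"dy":0,"dz":0.002,"roll":0},{"fingers":1,"dx":0,"dy":0,"dz":0.002,"roll":0},{"fingers":1,"dx":0,"dy":0,"dz":0.002,"roll":0},{"fingers":1,"dx":0,"dy":0,"dz":0.002,"roll":0},{"fingers":1,"dx":0,"dy":0,"dz":-0.03,"roll":0},{"fingers":1,"dx":0,"dy":0,"dz":-0.07,"roll":0},{"fingers":1,"dx":0,"dy":0,"dz":-0.135,"roll":0},{"fingers":1,"dx":0,"dy":0,"dz":-0.135,"roll":0}])

```text
time: 33.1
tool_pos: [0.5158, -0.2833, 0.1736]
tcp_rot: [3.134, 0.115, 0.014]
wrist_force: [1.1, -0.2, -1.6]
width: 0.153
grip_force: 59.4
```

```bash
python3 -c "
from h import *
over(0,.146,.17)"
```

```text
pos [ 0.5158 -0.2833  0.1736] yaw -85.81 tilt [ 0.009  0.006 -1.   ] w 0.153 F [ 1.1 -0.2 -1.6] t 33.1
[ 6.760e-02 -6.393e-01  3.000e-04] 2.5
```

Request:
step_arm(commands=[{"fingers":1,"dx":0.006,"dy":-0.05,"dz":-0.005,"roll":0},{"fingers":1,"dx":0.012,"dy":-0.11,"dz":-0.005,"roll":0},{"fingers":1,"dx":0.018,"dy":-0.17,"dz":-0.005,"roll":0},{"fingers":1,"dx":0.024,"dy":-0.23,"dz":-0.005,"roll":0},{"fingers":1,"dx":0.031,"dy":-0.29,"dz":-0.005,"roll":1},{"fingers":1,"dx":0.037,"dy":-0.35,"dz":-0.005,"roll":2},{"fingers":1,"dx":0.043,"dy":-0.41,"dz":-0.005,"roll":2.5},{"fingers":1,"dx":0.045,"dy":-0.43,"dz":-0.005,"roll":2.5}])

```text
time: 34.1
tool_pos: [0.5243, 0.1536, 0.1708]
tcp_rot: [3.141, 0.052, -0.005]
wrist_force: [-0.4, -0.7, -0.7]
width: 0.144
grip_force: 59.5
```

```bash
python3 -c "
from h import *
over(0,.146,.17)"
```

```text
pos [0.5243 0.1536 0.1708] yaw -88.11 tilt [-0.003  0.    -1.   ] w 0.144 F [-0.4 -0.7 -0.7] t 34.1
[ 0.019  -0.205   0.0007] 0.2
```

Request:
step_arm(commands=[{"fingers":1,"dx":0.006,"dy":-0.05,"dz":0,"roll":0},{"fingers":1,"dx":0.012,"dy":-0.1,"dz":0,"roll":0},{"fingers":1,"dx":0.018,"dy":-0.15,"dz":0,"roll":0},{"fingers":1,"dx":0.019,"dy":-0.203,"dz":0,"roll":0},{"fingers":1,"dx":0.019,"dy":-0.203,"dz":0,"roll":0},{"fingers":1,"dx":0.019,"dy":-0.203,"dz":0,"roll":0},{"fingers":1,"dx":0.019,"dy":-0.203,"dz":0,"roll":0}])

```text
time: 34.98
tool_pos: [0.5389, 0.3525, 0.172]
tcp_rot: [3.14, 0.044, -0.002]
wrist_force: [0.4, 0.6, -1.8]
width: 0.149
grip_force: 59.6
```

```bash
python3 -c "
from h import *
over(0,.146,.089)"
```

```text
pos [0.5389 0.3525 0.172 ] yaw -88.4 tilt [-0.001  0.001 -1.   ] w 0.149 F [ 0.4  0.6 -1.8] t 34.975
[-0.002  -0.0069  0.083 ] -0.1
```

Request:
step_arm(commands=[{"fingers":1,"dx":-0.002,"dy":-0.009,"dz":0.0,"roll":0},{"fingers":1,"dx":-0.002,"dy":-0.009,"dz":0.03,"roll":0},{"fingers":1,"dx":-0.002,"dy":-0.009,"dz":0.05,"roll":0},{"fingers":1,"dx":-0.002,"dy":-0.009,"dz":0.065,"roll":0},{"fingers":1,"dx":-0.002,"dy":-0.009,"dz":0.075,"roll":0},{"fingers":1,"dx":-0.002,"dy":-0.009,"dz":0.083,"roll":0},{"fingers":1,"dx":-0.002,"dy":-0.009,"dz":0.083,"roll":0},{"fingers":1,"dx":-0.002,"dy":-0.009,"dz":0.083,"roll":0}])

```text
time: 35.98
tool_pos: [0.5372, 0.3635, 0.0905]
tcp_rot: [-3.141, -0.046, -0.002]
wrist_force: [0.3, 0.1, -1.2]
width: 0.152
grip_force: 59.6
```

```bash
python3 -c "
from h import *
over(0,.148,.089)"
```

```text
pos [0.5372 0.3635 0.0905] yaw -88.31 tilt [ 0.001 -0.001 -1.   ] w 0.152 F [ 0.3  0.1 -1.2] t 35.975
[-0.0008  0.0024  0.0015] 0.0
```

Request:
step_arm(commands=[{"fingers":1,"dx":0,"dy":0.001,"dz":0.002,"roll":0},{"fingers":0.5,"dx":0,"dy":0.001,"dz":0.002,"roll":0},{"fingers":0.1,"dx":0,"dy":0.001,"dz":0.002,"roll":0},{"fingers":0,"dx":0,"dy":0.001,"dz":0.0,"roll":0},{"fingers":0,"dx":0,"dy":0.001,"dz":-0.04,"roll":0},{"fingers":0,"dx":0,"dy":0.001,"dz":-0.09,"roll":0},{"fingers":0,"dx":0,"dy":0.001,"dz":-0.09,"roll":0}])

```text
time: 36.85
tool_pos: [0.5402, 0.3644, 0.1864]
tcp_rot: [-3.135, -0.046, -0.015]
wrist_force: [0.8, 0.4, -0.6]
width: 0.5
grip_force: 0.0
```

```bash
python3 - <<'E'
from h import *
a,P=cloud("top"); bs=blocks(True,P,a); print("tray"); blocks(False,P,a)
plan(bs[0],0,-.148)
E
```

```text
96 c [ 592.1 -272.9] len 44 13 ridge yaw -4.3 z 0.057
tray
338 c [546.1  50.9] len 141 35 ridge yaw 1.9 z 0.0892
133 c [582.1 139.9] len 44 15 ridge yaw -0.6 z 0.1241
113 c [576.8 292.3] len 47 12 ridge yaw 89.6 z 0.1033
73 c [531.6 361.3] len 33 12 ridge yaw 5.0 z 0.0937
124 c [501.6 292.1] len 43 14 ridge yaw -2.5 z 0.1014
108 c [504.2 139.5] len 46 13 ridge yaw 89.2 z 0.1243
pos [0.5386 0.3634 0.1834] -88.3 q6 2.1 t 36.9
above [0.0347, 0.6376, 0.0334] 6.0 | down [0.0347, 0.6376, 0.1524] 6.0
lift [0.0, 0.0, -0.119] -0.0
over [-0.0726, -0.3337, -0.01] -6.0
lower [0.0, 0.0, 0.071] -0.0
```

Request:
step_arm(commands=[{"fingers":0,"dx":0.003,"dy":0.06,"dz":0,"roll":4},{"fingers":0,"dx":0.006,"dy":0.12,"dz":0,"roll":4},{"fingers":0,"dx":0.009,"dy":0.18,"dz":0,"roll":4},{"fingers":0,"dx":0.012,"dy":0.24,"dz":0,"roll":4},{"fingers":0,"dx":0.016,"dy":0.3,"dz":0,"roll":4},{"fingers":0,"dx":0.02,"dy":0.36,"dz":0,"roll":4},{"fingers":0,"dx":0.023,"dy":0.42,"dz":0,"roll":4},{"fingers":0,"dx":0.026,"dy":0.48,"dz":0,"roll":4}])

```text
time: 37.9
tool_pos: [0.5757, -0.1185, 0.1781]
tcp_rot: [-3.14, 0.063, 0.004]
wrist_force: [0.9, 0.2, 0.1]
width: 0.497
grip_force: 0.0
```

```bash
python3 - <<'E'
from h import *
plan((.593,-.2728,-2.5),0,-.148)
E
```

```text
pos [ 0.5757 -0.1185  0.1781] -92.3 q6 1.37 t 37.9
above [0.0235, 0.1535, 0.0281] 0.2 | down [0.0235, 0.1535, 0.1471] 0.2
lift [0.0, 0.0, -0.119] -0.0
over [-0.0626, -0.3356, -0.01] -4.2
lower [0.0, 0.0, 0.071] -0.0
```

Request:
step_arm(commands=[{"fingers":0,"dx":0.01,"dy":0.06,"dz":0,"roll":0},{"fingers":0,"dx":0.02,"dy":0.12,"dz":0.01,"roll":0},{"fingers":0,"dx":0.0235,"dy":0.1535,"dz":0.03,"roll":0},{"fingers":0,"dx":0.0235,"dy":0.1535,"dz":0.03,"roll":0},{"fingers":0,"dx":0.0235,"dy":0.1535,"dz":0.03,"roll":0},{"fingers":0,"dx":0.0235,"dy":0.1535,"dz":0.03,"roll":0}])

```text
time: 38.65
tool_pos: [0.5944, -0.2699, 0.15]
tcp_rot: [-3.141, 0.061, -0.0]
wrist_force: [0.7, -0.0, 1.0]
width: 0.501
grip_force: 0.0
```

```bash
python3 - <<'E'
from h import *
plan((.593,-.2728,-2.5),0,-.148)
a,P=cloud("top"); print("tray"); blocks(False,P,a)
E
```

```text
pos [ 0.5944 -0.2699  0.15  ] -92.2 q6 1.15 t 38.65
above [-0.0012, 0.003, 0.0] 0.3 | down [-0.0012, 0.003, 0.119] 0.3
lift [0.0, 0.0, -0.119] -0.0
over [-0.0626, -0.3356, -0.01] -4.2
lower [0.0, 0.0, 0.071] -0.0
tray
247 c [559.6  50.6] len 120 38 ridge yaw -3.9 z 0.0892
127 c [582.2 140.2] len 45 15 ridge yaw 1.6 z 0.1233
116 c [576.6 292.6] len 47 12 ridge yaw 89.9 z 0.103
104 c [536.9 362.1] len 43 15 ridge yaw -2.3 z 0.093
120 c [501.4 292.6] len 43 14 ridge yaw 1.8 z 0.1019
107 c [504.3 139.9] len 44 13 ridge yaw -90.0 z 0.1249
47 c [492.8  37.8] len 31 23 ridge yaw 27.2 z 0.0899
```

Request:
step_arm(commands=[{"fingers":0,"dx":-0.002,"dy":0.002,"dz":0.04,"roll":0},{"fingers":0,"dx":-0.002,"dy":0.002,"dz":0.08,"roll":0},{"fingers":0,"dx":-0.002,"dy":0.002,"dz":0.108,"roll":0},{"fingers":0,"dx":-0.002,"dy":0.002,"dz":0.117,"roll":0},{"fingers":0,"dx":-0.002,"dy":0.002,"dz":0.117,"roll":0},{"fingers":0,"dx":-0.002,"dy":0.002,"dz":0.117,"roll":0}])

```text
time: 39.45
tool_pos: [0.5936, -0.2735, 0.0348]
tcp_rot: [3.14, -0.063, 0.005]
wrist_force: [0.7, -0.2, 0.2]
width: 0.499
grip_force: 0.0
```

Request:
step_arm(commands=[{"fingers":1,"dx":0,"dy":0,"dz":0.002,"roll":0},{"fingers":1,"dx":0,"dy":0,"dz":0.002,"roll":0},{"fingers":1,"dx":0,"dy":0,"dz":0.002,"roll":0},{"fingers":1,"dx":0,"dy":0,"dz":0.002,"roll":0},{"fingers":1,"dx":0,"dy":0,"dz":-0.03,"roll":0},{"fingers":1,"dx":0,"dy":0,"dz":-0.07,"roll":0},{"fingers":1,"dx":0,"dy":0,"dz":-0.135,"roll":0},{"fingers":1,"dx":0,"dy":0,"dz":-0.135,"roll":0}])

```text
time: 40.45
tool_pos: [0.5956, -0.2749, 0.1742]
tcp_rot: [3.136, -0.063, 0.016]
wrist_force: [0.3, -0.4, -0.9]
width: 0.152
grip_force: 60.0
```

```bash
python3 -c "
from h import *
over(0,-.148,.17)"
```

```text
pos [ 0.5956 -0.2749  0.1742] yaw -92.32 tilt [ 0.01   0.005 -1.   ] w 0.152 F [ 0.3 -0.4 -0.9] t 40.45
[-0.0643 -0.3378  0.002 ] -4.0
```

Request:
step_arm(commands=[{"fingers":1,"dx":-0.01,"dy":-0.05,"dz":-0.005,"roll":-4},{"fingers":1,"dx":-0.02,"dy":-0.11,"dz":-0.005,"roll":-4},{"fingers":1,"dx":-0.032,"dy":-0.17,"dz":-0.005,"roll":-4},{"fingers":1,"dx":-0.044,"dy":-0.23,"dz":-0.005,"roll":-4},{"fingers":1,"dx":-0.055,"dy":-0.29,"dz":-0.005,"roll":-4},{"fingers":1,"dx":-0.062,"dy":-0.337,"dz":-0.005,"roll":-4},{"fingers":1,"dx":-0.062,"dy":-0.337,"dz":-0.005,"roll":-4},{"fingers":1,"dx":-0.062,"dy":-0.337,"dz":-0.005,"roll":-4}])

```text
time: 41.45
tool_pos: [0.5428, 0.0659, 0.1714]
tcp_rot: [3.14, 0.048, -0.004]
wrist_force: [-1.1, -0.5, -1.6]
width: 0.153
grip_force: 60.0
```

Request:
step_arm(commands=[{"fingers":1,"dx":0,"dy":0,"dz":0,"roll":0},{"fingers":1,"dx":0,"dy":0,"dz":0,"roll":0}])

```text
time: 41.7
tool_pos: [0.5439, 0.0649, 0.1725]
tcp_rot: [3.141, 0.043, -0.001]
wrist_force: [-0.7, -0.2, -1.2]
width: 0.155
grip_force: 60.0
```

```bash
python3 -c "
from h import *
over(0,-.148,.089)"
```

```text
pos [0.5439 0.0649 0.1725] yaw -88.42 tilt [-0.  0. -1.] w 0.155 F [-0.7 -0.2 -1.2] t 41.7
[ 0.0013 -0.0003  0.0835] -0.1
```

Request:
step_arm(commands=[{"fingers":1,"dx":0,"dy":0,"dz":0.03,"roll":0},{"fingers":1,"dx":0,"dy":0,"dz":0.045,"roll":0},{"fingers":1,"dx":0,"dy":0,"dz":0.055,"roll":0},{"fingers":1,"dx":0,"dy":0,"dz":0.065,"roll":0},{"fingers":1,"dx":0,"dy":0,"dz":0.075,"roll":0},{"fingers":1,"dx":0,"dy":0,"dz":0.083,"roll":0},{"fingers":1,"dx":0,"dy":0,"dz":0.083,"roll":0},{"fingers":1,"dx":0,"dy":0,"dz":0.083,"roll":0}])

```text
time: 42.7
tool_pos: [0.5438, 0.0662, 0.09]
tcp_rot: [3.141, 0.046, -0.0]
wrist_force: [-1.1, 0.1, 0.3]
width: 0.147
grip_force: 60.1
```

Request:
step_arm(commands=[{"fingers":1,"dx":0,"dy":0,"dz":0.002,"roll":0},{"fingers":0.5,"dx":0,"dy":0,"dz":0.002,"roll":0},{"fingers":0.1,"dx":0,"dy":0,"dz":0.002,"roll":0},{"fingers":0,"dx":0,"dy":0,"dz":0.0,"roll":0},{"fingers":0,"dx":0,"dy":0,"dz":-0.04,"roll":0},{"fingers":0,"dx":0,"dy":0,"dz":-0.1,"roll":0},{"fingers":0,"dx":0,"dy":0,"dz":-0.16,"roll":0},{"fingers":0,"dx":0,"dy":0,"dz":-0.22,"roll":0}])

```text
time: 43.7
tool_pos: [0.5436, 0.0661, 0.3121]
tcp_rot: [-3.141, -0.046, -0.001]
wrist_force: [0.2, 0.6, -0.4]
width: 0.5
grip_force: 0.0
```

```bash
python3 - <<'E'
from h import *
# handle at lid 1.85: hinge from grip record (.4159,-.2133)+.234 e ; sin/cos
e=np.array([np.cos(np.radians(4.85)),np.sin(np.radians(4.85))]); h=np.array([.4159,-.2133])+.234*e
k=h-.234*np.cos(1.85)*e; z=.0526+.234*np.sin(1.85); print("handle grasp TCP",k,z)
a,P=cloud("top"); blocks(False,P,a); print("box"); blocks(True,P,a)
x,y,zz=np.moveaxis(P,-1,0)
b=cv2.inRange(cv2.cvtColor(a,40),(100,100,0),(125,255,255))>0
m=b&(abs(y+.2)<.16)&(x>.6)&(x<.8); q=P[m]; print("lid",np.nanmin(q,0),np.nanmax(q,0))
f=np.linalg.lstsq(np.c_[q[:,2],q[:,1],np.ones(len(q))],q[:,0],rcond=None)[0]; print("dx/dz",f[0],"angle",np.pi/2+np.arctan(f[0]))
c=zz>.24; mm=c&(x>.62)&(x<.78)&(abs(y+.2)<.08)&~b; q=P[mm]; print("bar?",len(q),np.median(q,0),np.max(q,0),np.min(q,0))
to((k[0],k[1],z+.1,4.85),(k[0],k[1],z,4.85))
cv2.imwrite("pics/t6.png",a)
E
```

```text
handle grasp TCP [ 0.71331937 -0.1880636 ] 0.27753839749622017
114 c [577.  289.4] len 47 12 ridge yaw -88.5 z 0.1142
28 c [566.6 137. ] len 16 9 ridge yaw 52.2 z 0.1143
122 c [537.8 360.1] len 45 15 ridge yaw -0.7 z 0.1138
110 c [501.5 289.1] len 45 12 ridge yaw 1.6 z 0.1135
109 c [503.5 135.6] len 42 13 ridge yaw 89.6 z 0.1129
box
lid [ 0.63761277 -0.31690681  0.06810673] [ 0.71353882 -0.05478478  0.25385372]
dx/dz 0.28990721992345037 angle 1.8529681640710245
bar? 344 [ 0.71090053 -0.18212099  0.28910953] [ 0.72223561 -0.12034741  0.29788028] [ 0.69356296 -0.27487016  0.24114957]
pos [0.5476 0.0665 0.3223] yaw -88.31 tilt [ 0.015 -0.001 -1.   ] w 0.496 F [2.9 0.  5.5] t 43.75
[ 0.159   0.2592 -0.0529] -93.2
[0.1575 0.2593 0.0471] -93.2
```

View pics/t6.png

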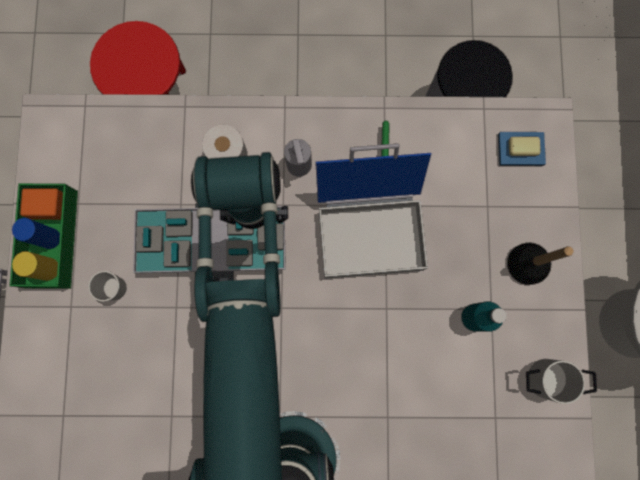

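The box at (372,240) is empty, the lid stands on its stop with its handle at (374,152), and the blocks sit on the tray. I'll move above the handle next.

Request:
step_arm(commands=[{"fingers":0.3,"dx":0.0,"dy":0.0,"dz":-0.05,"roll":-10},{"fingers":0.3,"dx":0.02,"dy":0.03,"dz":-0.07,"roll":-20},{"fingers":0.3,"dx":0.04,"dy":0.07,"dz":-0.07,"roll":-30},{"fingers":0.3,"dx":0.06,"dy":0.11,"dz":-0.07,"roll":-40},{"fingers":0.3,"dx":0.09,"dy":0.15,"dz":-0.07,"roll":-50},{"fingers":0.3,"dx":0.12,"dy":0.19,"dz":-0.07,"roll":-60},{"fingers":0.3,"dx":0.14,"dy":0.23,"dz":-0.07,"roll":-70},{"fingers":0.3,"dx":0.158,"dy":0.259,"dz":-0.07,"roll":-80}])

```text
time: 44.75
tool_pos: [0.71, -0.1901, 0.379]
tcp_rot: [-2.372, -2.06, 0.001]
wrist_force: [0.6, 0.7, 1.1]
width: 0.353
grip_force: 0.0
```

Request:
step_arm(commands=[{"fingers":0.3,"dx":0,"dy":0,"dz":0,"roll":-10},{"fingers":0.3,"dx":0,"dy":0,"dz":0,"roll":-13},{"fingers":0.3,"dx":0,"dy":0,"dz":0,"roll":-13},{"fingers":0.3,"dx":0,"dy":0,"dz":0,"roll":-13}])

```text
time: 45.25
tool_pos: [0.7093, -0.188, 0.3797]
tcp_rot: [-2.13, -2.309, 0.0]
wrist_force: [0.5, 1.2, 1.0]
width: 0.349
grip_force: 0.0
```

```bash
python3 - <<'E'
from h import *
a,P=cloud("top"); r=blocks(False,P,a)
c,s=np.cos(np.radians(TY)),np.sin(np.radians(TY))
for q in r:
    d=np.array(q[:2])-C; print("tray xy",(1000*np.array([c*d[0]+s*d[1],-s*d[0]+c*d[1]])).round())
to((.713,-.188,.278,4.85))
E
```

```text
106 c [582.5 135.2] len 43 13 ridge yaw 1.9 z 0.1135
113 c [576.8 288.9] len 45 12 ridge yaw 89.9 z 0.114
100 c [545.   58.8] len 44 13 ridge yaw 1.3 z 0.1125
121 c [538.9 359.8] len 42 15 ridge yaw -0.2 z 0.1151
110 c [501.5 289.1] len 44 12 ridge yaw 1.0 z 0.1146
107 c [504.2 134.8] len 44 13 ridge yaw -87.4 z 0.1128
tray xy [ 39. -79.]
tray xy [38. 75.]
tray xy [  -0. -154.]
tray xy [  2. 147.]
tray xy [-37.  77.]
tray xy [-39. -77.]
pos [ 0.7093 -0.1879  0.3798] yaw 4.66 tilt [-0.  0. -1.] w 0.351 F [-0.6 -0.7 -0.2] t 45.3
[-0.0004  0.0037  0.1018] -0.2
```

All six blocks are flat and the tray is level. Now I'll grip the handle.

Request:
step_arm(commands=[{"fingers":0.3,"dx":0,"dy":0.003,"dz":0.05,"roll":0},{"fingers":0.3,"dx":0,"dy":0.003,"dz":0.085,"roll":0},{"fingers":0.3,"dx":0,"dy":0.003,"dz":0.1,"roll":0},{"fingers":0.3,"dx":0,"dy":0.003,"dz":0.1,"roll":0},{"fingers":1,"dx":0,"dy":0.003,"dz":0.1,"roll":0},{"fingers":1,"dx":0,"dy":0.003,"dz":0.1,"roll":0},{"fingers":1,"dx":0,"dy":0.003,"dz":0.1,"roll":0},{"fingers":1,"dx":0,"dy":0.003,"dz":0.1,"roll":0}], squeeze=50)

```text
time: 46.3
tool_pos: [0.7137, -0.1881, 0.2826]
tcp_rot: [2.126, 2.307, 0.004]
wrist_force: [1.3, -0.4, 6.1]
width: 0.089
grip_force: 49.5
```

```bash
python3 - <<'E'
from h import *
p=read_state()["tool_pos"]; e=np.array([np.cos(np.radians(4.85)),np.sin(np.radians(4.85))]); R=.234; t0=1.85
to(*[(p[0]-R*(np.cos(t)-np.cos(t0))*e[0],p[1]-R*(np.cos(t)-np.cos(t0))*e[1],p[2]+R*(np.sin(t)-np.sin(t0)),4.85) for t in np.arange(1.75,.2,-.1)])
E
```

```text
pos [ 0.7137 -0.1881  0.2826] yaw 4.69 tilt [-0.002  0.005 -1.   ] w 0.089 F [ 1.3 -0.4  6.1] t 46.3
[-0.0001 -0.0228 -0.0054] -0.2
[-0.0001 -0.0459 -0.0086] -0.2
[-0.0002 -0.0693 -0.0093] -0.2
[-0.0003 -0.0926 -0.0078] -0.2
[-0.0003 -0.1157 -0.0039] -0.2
[-0.0004 -0.1383  0.0022] -0.2
[-0.0004 -0.1601  0.0106] -0.2
[-0.0005 -0.181   0.0211] -0.2
[-0.0005 -0.2008  0.0336] -0.2
[-0.0005 -0.2192  0.0481] -0.2
[-0.0005 -0.236   0.0643] -0.2
[-0.0006 -0.2512  0.0821] -0.2
[-0.0006 -0.2645  0.1014] -0.2
[-0.0006 -0.2758  0.1218] -0.2
[-0.0006 -0.285   0.1433] -0.2
[-0.0005 -0.292   0.1656] -0.2
```

Request:
step_arm(commands=[{"fingers":1,"dx":0,"dy":-0.023,"dz":-0.0055,"roll":0},{"fingers":1,"dx":0,"dy":-0.046,"dz":-0.0085,"roll":0},{"fingers":1,"dx":0,"dy":-0.0695,"dz":-0.0095,"roll":0},{"fingers":1,"dx":0,"dy":-0.0925,"dz":-0.008,"roll":0},{"fingers":1,"dx":0,"dy":-0.1155,"dz":-0.004,"roll":0},{"fingers":1,"dx":0,"dy":-0.138,"dz":0.002,"roll":0},{"fingers":1,"dx":0,"dy":-0.16,"dz":0.0105,"roll":0},{"fingers":1,"dx":0,"dy":-0.181,"dz":0.021,"roll":0}])

```text
time: 47.3
tool_pos: [0.5321, -0.2038, 0.2592]
tcp_rot: [2.126, 2.307, 0.0]
wrist_force: [4.7, -4.4, -4.5]
width: 0.085
grip_force: 52.1
```

Request:
step_arm(commands=[{"fingers":1,"dx":0,"dy":-0.02,"dz":0.0125,"roll":0},{"fingers":1,"dx":0,"dy":-0.038,"dz":0.027,"roll":0},{"fingers":1,"dx":0,"dy":-0.055,"dz":0.043,"roll":0},{"fingers":1,"dx":0,"dy":-0.07,"dz":0.061,"roll":0},{"fingers":1,"dx":0,"dy":-0.0835,"dz":0.08,"roll":0},{"fingers":1,"dx":0,"dy":-0.095,"dz":0.1005,"roll":0},{"fingers":1,"dx":0,"dy":-0.104,"dz":0.122,"roll":0},{"fingers":1,"dx":0,"dy":-0.111,"dz":0.1445,"roll":0}])

```text
time: 48.3
tool_pos: [0.4223, -0.2135, 0.1148]
tcp_rot: [2.125, 2.307, -0.001]
wrist_force: [4.9, -3.3, -0.3]
width: 0.086
grip_force: 48.7
```

```bash
python3 - <<'E'
from h import *
to((.4159,-.2133,.0526,4.85))
E
```

```text
pos [ 0.4223 -0.2135  0.1148] yaw 4.7 tilt [-0.004  0.003 -1.   ] w 0.086 F [ 4.9 -3.3 -0.3] t 48.3
[ 0.001  -0.0066  0.0622] -0.2
```

Now I'll lower the lid the rest of the way, release it, and back straight up.

Request:
step_arm(commands=[{"fingers":1,"dx":0,"dy":-0.003,"dz":0.02,"roll":0},{"fingers":1,"dx":0,"dy":-0.005,"dz":0.04,"roll":0},{"fingers":1,"dx":0,"dy":-0.0065,"dz":0.06,"roll":0},{"fingers":1,"dx":0,"dy":-0.0065,"dz":0.06,"roll":0},{"fingers":0.3,"dx":0,"dy":-0.0065,"dz":0.06,"roll":0},{"fingers":0.3,"dx":0,"dy":-0.0065,"dz":0.06,"roll":0},{"fingers":0.3,"dx":0,"dy":-0.0065,"dz":0.03,"roll":0},{"fingers":0.3,"dx":0,"dy":-0.0065,"dz":-0.03,"roll":0}])

```text
time: 49.3
tool_pos: [0.4119, -0.2103, 0.1417]
tcp_rot: [-2.123, -2.304, 0.003]
wrist_force: [1.6, -0.4, -0.3]
width: 0.348
grip_force: 0.0
```

Request:
step_arm(commands=[{"fingers":0.3,"dx":0,"dy":0,"dz":-0.06,"roll":0},{"fingers":0.3,"dx":0,"dy":0,"dz":-0.12,"roll":0},{"fingers":0.3,"dx":0,"dy":0,"dz":-0.18,"roll":0},{"fingers":0.3,"dx":0,"dy":0,"dz":-0.2,"roll":0},{"fingers":0.3,"dx":0,"dy":0,"dz":-0.2,"roll":0},{"fingers":0.3,"dx":0,"dy":0,"dz":-0.2,"roll":0}])

```text
time: 50.05
tool_pos: [0.4138, -0.2116, 0.3413]
tcp_rot: [-2.126, -2.307, 0.002]
wrist_force: [-0.3, -0.3, -0.1]
width: 0.353
grip_force: 0.0
```

```bash
python3 - <<'E'
from h import *
to()
a,P=cloud("top"); r=blocks(False,P,a); x,y,z=np.moveaxis(P,-1,0)
b=cv2.inRange(cv2.cvtColor(a,40),(100,100,0),(125,255,255))>0
m=b&(abs(y+.2)<.15)&(x>.45)&(x<.66)&(z<.2); q=P[m]; f=np.linalg.lstsq(np.c_[q[:,:2],np.ones(len(q))],q[:,2],rcond=None)[0]; print("lid z",np.median(q[:,2]),"slope",f)
H,S,V=cv2.split(cv2.cvtColor(a,40)); g=(S<60)&(z>.078)&(z<.1)&(abs(x-.54)<.09)&(abs(y-.213)<.2)
for q in r:
    k=g&(np.hypot(x-q[0],y-q[1])<.043); p=P[k]; A=np.linalg.lstsq(np.c_[p[:,:2],np.ones(len(p))],p[:,2],rcond=None)[0]; print("slab z",np.median(p[:,2]).round(4),"tilt",A[:2].round(3))
o=np.hstack([cv2.resize(a[190:290,120:300],(540,300)),cv2.resize(a[180:300,300:440],(252,216))[:216].repeat(1,0) if 0 else cv2.resize(a[180:300,310:440],(250,300))])
cv2.imwrite("pics/end.png",o)
E
```

```text
pos [ 0.4138 -0.2116  0.3413] yaw 4.69 tilt [ 0.003 -0.004 -1.   ] w 0.353 F [-0.3 -0.3 -0.1] t 50.05
106 c [582.6 135. ] len 43 14 ridge yaw 2.0 z 0.1131
114 c [577.4 288.9] len 46 11 ridge yaw -89.7 z 0.1146
93 c [544.8  58.7] len 45 13 ridge yaw 1.7 z 0.1119
123 c [538.9 359.7] len 43 13 ridge yaw 3.6 z 0.1156
111 c [501.5 288.8] len 44 12 ridge yaw 1.7 z 0.1137
106 c [503.9 135. ] len 44 13 ridge yaw -88.0 z 0.1125
lid z 0.06925114212066807 slope [-0.00083221 -0.00061275  0.06963937]
slab z 0.0838 tilt [ 0.002 -0.012]
slab z 0.0854 tilt [-0.011  0.004]
slab z 0.0833 tilt [-0.006  0.014]
slab z 0.0859 tilt [-0.002  0.017]
slab z 0.0856 tilt [-0.001  0.013]
slab z 0.0841 tilt [-0.004 -0.002]
```

View pics/end.png

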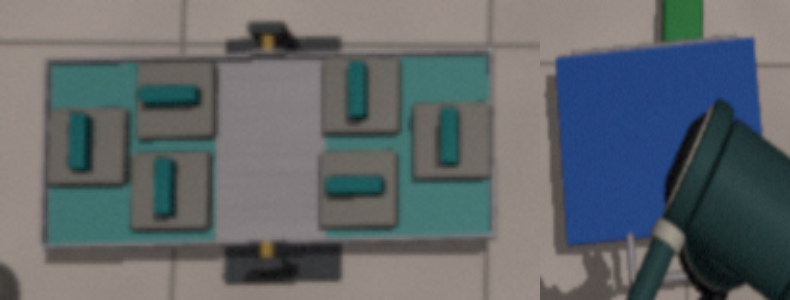

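The crops show three flat blocks on each wing, the tray level within about 0.01 rad, and the lid shut (slope under 0.001). The gripper is clear, so I'll hand in.

```bash
python3 -c "
from workcell import finish_job
print(finish_job())"
```

```text
the job is handed in; nothing more can be done
None
```

The job is handed in at about 50 s of the 210 s limit, with no verdict returned: the last camera check showed all six scouring blocks flat on the tray, three per wing and level, the lid shut, and the gripper clear.

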